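Empty the curing case: lock its lid up, snap the tubs shut, stack them

TASK

The clay pieces have cured overnight in the flip-top case, in tubs whose lids were left resting loose (one tub may already stand on the bench): raise the case's lid and lock its folding stay (press the knuckle past straight to its stop) so that the lid stays up unaided. Snap every tub's lid fully home, pushing no harder than it needs, and stack all the tubs squarely, one on another in a single upright column, in the middle of the carton tray, all facing along the same line. Leave the paste pot, brush and jar where they are.

Things in the scene. Friction and masses are not known exactly. Their poses are not given: they have to be found in the camera images.
- case: Flip-top plywood case fixed to the bench, 300 mm long (its x), 285 mm deep (its y); origin at the centre of its underside, z up; turned by up to 0.15 rad. The hinge is along its +y edge, the lid opens from the -y edge. The base is a tray with a 6 mm floor, 7 mm walls and its rim 28 mm above the bench; the closed lid's top is 70 mm above the bench.
- hinge (a point): Middle of the lid's hinge axis, 138.5 mm from the case's centre along its +y and 28 mm above the bench; the axis runs along the case's x.
- lid (a joint): Lid opening, rad: 0 shut, 1.36 with the stay locked, 1.379 at most (stay straight). A 42 mm deep plywood shell of 0.5 kg, as long and deep as the case; raising it takes about 3 N at the handle. The stiff hinge lets it stand by itself above about 1.18 rad; lower, it falls shut when let go. Only the locked stay secures it; bumping the lid can unlock it.
- handle (a point): Centre of the lid's pull, a round steel bar 12 mm thick, 98 mm long in the clear, parallel to the hinge, held 30 mm clear of the lid's front face by a leg at each end. Lid shut: 317 mm in front of the hinge (case -y) and 46 mm above the bench. It swings with the lid about the hinge.
- knuckle_barrel (a point): Middle of the stay's knuckle: a steel barrel 14 mm thick, 24 mm long, along the case's x, on the inside of the case's -x end. With the lid at 1.3 rad it is 134 mm in front of the hinge and 60 mm above it. Press it down and back towards the hinge with a few newtons: past straight a light spring takes it to its stop, locked, 104 mm in front of the hinge and 29 mm above it.
- knuckle (a joint): Unfolding of the stay, rad: 0 folded (lid shut), 3.05 with its links in line, 3.35 at its stop past straight, where the lid cannot fold it; above 3.2 it is locked. Two flat steel links: 75 mm from a pivot on the base (170 mm in front of the hinge, 6 mm below the rim) to the knuckle, 126 mm from there to the lid. Raising the lid swings the knuckle up.
- tray_floor (a point): Centre of the inner floor of the carton tray fixed on the bench, 5 mm above the bench; inside it is 170 mm (its x) by 150 mm (its y), its rim 14 mm above the bench.
- tub1_mid (a point): White plastic snap-lid tub, 60 mm (its x) by 70 mm (its y), 50 mm high with its lid home, 55 mm with it proud; 0.18 kg. This point is on its axis, 25 mm above its underside; z up. Straight-sided up to 40 mm; the lid above is set in 1.5 mm all round. Starts upright in the case, its x roughly along the case's. All tubs are alike; some may be absent.
- tub1_lid (a joint): How far the lid of tub1 is pressed down, in m: 0 as it lies proud, 0.005 snapped home. It resists with about 12 N at first, then less and less; past 0.003 it snaps home by itself and stays.
- tub2_mid (a point): White plastic snap-lid tub, 60 mm (its x) by 70 mm (its y), 50 mm high with its lid home, 55 mm with it proud; 0.18 kg. This point is on its axis, 25 mm above its underside; z up. Straight-sided up to 40 mm; the lid above is set in 1.5 mm all round. Starts upright in the case, its x roughly along the case's. All tubs are alike; some may be absent.
- tub2_lid (a joint): How far the lid of tub2 is pressed down, in m: 0 as it lies proud, 0.005 snapped home. It resists with about 12 N at first, then less and less; past 0.003 it snaps home by itself and stays.
- tub3_mid (a point): White plastic snap-lid tub, 60 mm (its x) by 70 mm (its y), 50 mm high with its lid home, 55 mm with it proud; 0.18 kg. This point is on its axis, 25 mm above its underside; z up. Straight-sided up to 40 mm; the lid above is set in 1.5 mm all round. Starts upright in the case, its x roughly along the case's. All tubs are alike; some may be absent.
- tub3_lid (a joint): How far the lid of tub3 is pressed down, in m: 0 as it lies proud, 0.005 snapped home. It resists with about 12 N at first, then less and less; past 0.003 it snaps home by itself and stays.
- tub4_mid (a point): White plastic snap-lid tub, 60 mm (its x) by 70 mm (its y), 50 mm high with its lid home, 55 mm with it proud; 0.18 kg. This point is on its axis, 25 mm above its underside; z up. Straight-sided up to 40 mm; the lid above is set in 1.5 mm all round. Starts upright in the case, its x roughly along the case's. All tubs are alike; some may be absent.
- tub4_lid (a joint): How far the lid of tub4 is pressed down, in m: 0 as it lies proud, 0.005 snapped home. It resists with about 12 N at first, then less and less; past 0.003 it snaps home by itself and stays.
- tub5_mid (a point): White plastic snap-lid tub, 60 mm (its x) by 70 mm (its y), 50 mm high with its lid home, 55 mm with it proud; 0.18 kg. This point is on its axis, 25 mm above its underside; z up. Straight-sided up to 40 mm; the lid above is set in 1.5 mm all round. Starts upright on the bench beyond the tray. All tubs are alike; some may be absent.
- tub5_lid (a joint): How far the lid of tub5 is pressed down, in m: 0 as it lies proud, 0.005 snapped home. It resists with about 12 N at first, then less and less; past 0.003 it snaps home by itself and stays.
- paste_pot: Open white paste pot, 84 mm in diameter, 85 mm high, standing on the bench; origin at the centre of its underside. Not part of the job.
- brush: Paste brush lying on the bench; origin under its middle, its handle along its -x. Not part of the job.
- bead_jar: Closed jar, 60 mm in diameter, 75 mm high; origin at the centre of its underside. Not part of the job.

How it is judged:
By the outcome, as a careful person would: the job done as asked, in the order asked, and still so for the second after the job is handed in, with the robot touching nothing.
Of tub1, tub2, tub3, tub4, tub5 only 3 to 5 are there at a start; the rules pass over those that are not, and their reading is None.
At some moment in a run one of tub1, tub2, tub3, tub4, tub5 may be knocked a few centimetres aside while the robot is not near it.
It also fails if it takes over 210 s, if anything falls off the work surface, if the arm or the gripper's body presses on something with over 40 N, if the wrist force passes 120 N, or if a joint passes its speed limit or range.

ROBOT

A 7-joint arm with a two-finger parallel gripper is mounted at the origin on the work surface. World frame = base frame: x ahead of the robot, y to its left, z up, the work surface at z = 0. Lengths are in m, angles in rad, forces in N, time in s.
With the tool pointing down it reaches from about 0.4 to 0.85 m from the base axis. Payload 4.5 kg.
Tool frame: the origin (TCP) lies at the very end of the fingers, on their centre line; the grasp point (between the pads) lies 19 mm behind it (r.pinch_z is the distance from the TCP to the grasp point, in m); z points along the fingers, y is the line along which they close (so a half turn about z gives the same grasp; the last joint's range is limited). The gripper opens to 88 mm and grips with 3 to 60 N. Pads are 18 mm wide; open, the fingers measure 123 mm over their backs; the gripper's body (75 mm by 187 mm) begins 45 mm behind the grasp point.
Start: joints at [-1.089, 0.689, -0.195, 1.565, 0.157, 0.902, -0.215], TCP at [0.271, 0.563, 0.239] pointing down, gripper open.
Joint ranges: [-3.01, 3.01], [-0.46, 2.08], [-1.47, 1.51], [0.13, 2.56], [-1, 4.14], [0.04, 2.09], [-2.66, 2.66]. Speed limits (rad/s): [2.57, 2.57, 3.14, 3.14, 3.14, 3.14, 3.14].

INTERFACE

Orientations are given as a unit quaternion [x, y, z, w].
In Python, from plant import r, cams gives the robot as it stands.
- The arm moves only by the shell command python3 -m pendant 'ROWS' [FORCE]. ROWS is JSON, a list of rows, each a list of 3 entries, a list of its own where there are three numbers: the closure, from -1 (fully open) to 1 (shut), then the shift along the tool's x, y, z in mm, then the turn, a rotation vector about the tool's x, y, z in degrees. A call has 1 to 8 rows; each row shifts and turns the commanded pose from where the row before left it, along the tool's axes as they then stand; what a row does not reach is not made up. A row lasts 1/8 s, in which the tool goes at most 62.5 mm and 10.7 degrees, less where a joint would pass 70% of its speed; a pose out of reach is approached as far as the arm can. A call with a gripper value outside its range is refused whole. The fingers move at their own pace and stop on an object; FORCE is the grip in N (left out, the last holds). Time passes only in rows, so rows that do not move let the fingers close. It gives the time, the measured TCP pose, the force, the opening and the grip force at its end, in the units of the state.
- r.get_state(): the state, without advancing time (a new reading comes with each control period).
- cams.snapshot(name): name is "side" or "top"; returns a dict with "img" (480x640x3 uint8, red, green, blue), "camera_matrix" (3x3 intrinsics, pixels), "D" ([k1, k2, p1, p2, k3] as OpenCV has them; the pictures are not rectified), "camera_from_world" (4x4, takes a point from world to camera coordinates). Camera axes: x right, y up, looking along -z (the intrinsics and any distortion apply to the point x, -y, -z); pixel columns grow to the right and rows downward; lengths in m; the calibration is good to about 2 mm. A picture is of the moment at which its call begins. There is no depth.
- r.finish_job(): hands the job in; it is judged then, once.
The state is a dict: "clock": time; "q": joint angles; "qd": joint speeds; "joint_torque": joint torques, N m; "tool_pos": TCP position; "eef_rot": TCP orientation; "contact_force": force on the tool from outside, world axes, zero at the start; "moment": the same for the moment, N m; "opening": opening from 0.0 (shut) to 1.0 (fully open); "finger_force": force on a finger pad.
Only numpy, scipy, OpenCV 4.12 (cv2) and the standard library are available. Lean on these libraries where they do the work, as an engineer would, in place of code of your own. Each camera call takes 0.05 s, during which the arm holds its last target. There are 200 camera calls.

## Working session

There is one attempt and no reset: what is moved stays moved. The work goes in short steps, Python scripts to look and compute and a shell command to move; the robot and the scene stay as the last step left them, time stands still between calls to the robot, and variables do not carry over. Pictures are saved under pics/ and viewed, at most 14 in all, crops included, and the job is handed in when it is done.

```bash
ls; mkdir -p pics
python3 - <<'E'
from plant import r,cams
import cv2
s=r.get_state();print({k:s[k] for k in ['clock','tool_pos','eef_rot','opening','contact_force']})
for n in ['side','top']:
    d=cams.snapshot(n);cv2.imwrite(f'pics/{n}0.png',d['img'][:,:,::-1]);print(n,d['camera_matrix'],d['D'],d['camera_from_world'])
E
```

```text
pics
{'clock': 0.0, 'tool_pos': array([0.27039217, 0.56277494, 0.23790465]), 'eef_rot': array([ 2.21975136e-01,  9.75051885e-01, -9.18088136e-04, -1.34256632e-04]), 'opening': 1.0010182996082637, 'contact_force': array([ 0.65673308,  0.14720094, -0.46993491])}
side [[449.03571357   0.         313.23787222]
 [  0.         449.03571357 239.83087834]
 [  0.           0.           1.        ]] [0.02454656 0.         0.         0.         0.        ] [[ 0.99943211 -0.02836775  0.01818581 -0.59590416]
 [ 0.00702416  0.70322815  0.71092955 -0.02525562]
 [-0.03295625 -0.71039808  0.70302806 -1.14630396]
 [ 0.          0.          0.          1.        ]]
top [[497.10119103   0.         323.92574386]
 [  0.         497.10119103 238.12198923]
 [  0.           0.           1.        ]] [-0.08915589  0.          0.          0.          0.        ] [[ 0.00424049 -0.999658    0.02580515 -0.06803234]
 [ 0.98463181  0.00867942  0.17442727 -0.599274  ]
 [-0.17459159  0.02466891  0.98433187 -0.99865562]
 [ 0.          0.          0.          1.        ]]
```

View pics/side0.png

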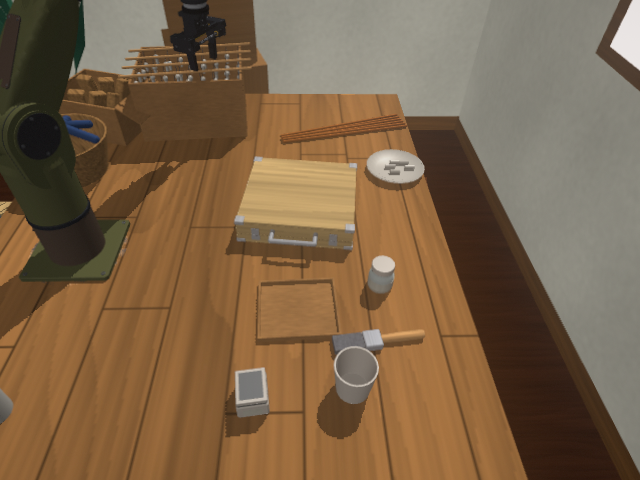

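View pics/top0.png

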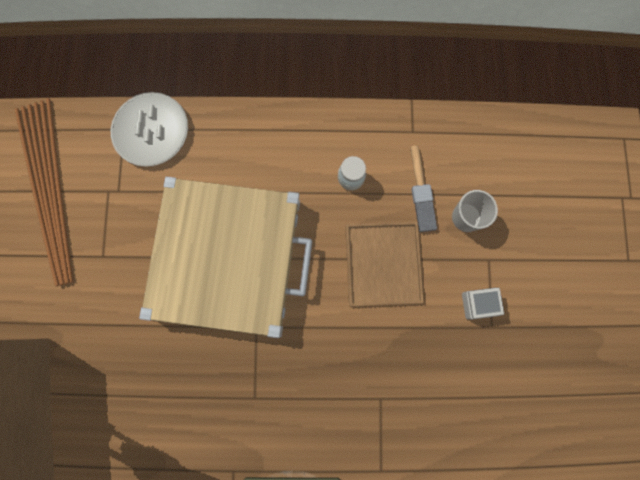

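The case is shut (lid corners in top view: 169,183; 293,198; 275,331; 146,314). The handle bar is near (307,267), the tray corners near 349,227…422,304, and tub5's lid near (486,303).

```bash
cat > h.py <<'E'
import numpy as np, cv2, json
from scipy.spatial.transform import Rotation as R
from plant import r,cams
F=np.diag([1,-1,-1.])
def cam(n):
    d=cams.snapshot(n); return d
def unproj(d,uv,z):
    "pixels (N,2) -> world at height z"
    p=cv2.undistortPoints(np.float64(uv).reshape(-1,1,2),d['camera_matrix'],np.float64(d['D']))[:,0]
    T=d['camera_from_world'];ray=(F@np.c_[p,np.ones(len(p))].T).T@T[:3,:3]
    c=-T[:3,:3].T@T[:3,3]; return c+ray*((z-c[2])/ray[:,2])[:,None]
def proj(d,P):
    T=d['camera_from_world'];P=(F@(np.atleast_2d(P)@T[:3,:3].T+T[:3,3]).T).T
    return cv2.projectPoints(P,np.zeros(3),np.zeros(3),d['camera_matrix'],np.float64(d['D']))[0][:,0]
def save(d,name,box=None,k=1):
    im=d['img'][:,:,::-1]
    if box: u0,v0,u1,v1=box; im=cv2.resize(im[v0:v1,u0:u1],None,fx=k,fy=k,interpolation=cv2.INTER_CUBIC)
    cv2.imwrite('pics/'+name+'.png',im)
def st():
    s=r.get_state(); print('t',round(s['clock'],2),'p',np.round(s['tool_pos'],4),'axes z',np.round(R.from_quat(s['eef_rot']).as_matrix().T,3).tolist(),'F',np.round(s['contact_force'],1),'op',round(s['opening'],3)); return s
def rel(goal,Rg=None):
    "tool-frame mm shift to world goal, rotvec deg to Rg"
    s=r.get_state();M=R.from_quat(s['eef_rot'])
    print('shift mm',np.round(M.inv().apply(np.array(goal)-s['tool_pos'])*1e3,1), None if Rg is None else np.round((M.inv()*Rg).as_rotvec(degrees=True),1))
E
python3 - <<'E'
from h import *
t=cam('top')
c=unproj(t,[(167,181),(298,195),(278,334),(143,317)],.07);print(c.round(3),'case centre',c.mean(0));
print(np.linalg.norm(np.roll(c,-1,0)-c,axis=1))
e=(c[0]-c[1])+(c[3]-c[2]);print('y dir ang',np.arctan2(e[1],e[0])-np.pi/2)
e=(c[0]-c[3])+(c[1]-c[2]);print('x dir ang',np.arctan2(e[1],e[0]))
print('handle',unproj(t,[(311,240),(303,294)],.046))
y=unproj(t,[(349,227),(416,225),(422,304),(350,306)],.014);print('tray',y.round(3),y.mean(0),np.linalg.norm(np.roll(y,-1,0)-y,axis=1))
s=cam('side')
y=unproj(s,[(257,283),(332,280),(338,339),(257,341)],.014);print('tray side',y.round(3),y.mean(0))
c=unproj(s,[(256,158),(357,166),(353,228),(238,212)],.07);print('side case',c.round(3),c.mean(0))
print('handle s',unproj(s,[(271,238),(315,242)],.046))
for n,d,b in [('t',t,(450,280,520,330)),('s',s,(225,355,285,425))]:pass
a=cv2.resize(t['img'][280:330,450:520,::-1],(560,400),interpolation=cv2.INTER_CUBIC);b=cv2.resize(s['img'][358:423,220:290,::-1],None,fx=6,fy=6,interpolation=cv2.INTER_CUBIC)
im=np.zeros((800-400+190,560,3),np.uint8)
cv2.imwrite('pics/tub5.png',cv2.hconcat([cv2.resize(a,(400,286)),cv2.resize(b,(308,286))]))
E
```

```text
[[ 0.717  0.271  0.07 ]
 [ 0.689 -0.008  0.07 ]
 [ 0.4    0.028  0.07 ]
 [ 0.43   0.304  0.07 ]] case centre [0.55908347 0.14874574 0.07      ]
[0.28121419 0.29170171 0.2776433  0.28886106]
y dir ang -0.10661229087770985
x dir ang -0.11981182969456515
handle [[ 0.59674155 -0.03680312  0.046     ]
 [ 0.48200536 -0.02105494  0.046     ]]
tray [[ 0.632 -0.12   0.014]
 [ 0.638 -0.27   0.014]
 [ 0.463 -0.279  0.014]
 [ 0.459 -0.122  0.014]] [ 0.54817031 -0.19771014  0.014     ] [0.14967259 0.17490644 0.15668804 0.17334659]
tray side [[ 0.46  -0.128  0.014]
 [ 0.637 -0.121  0.014]
 [ 0.641 -0.284  0.014]
 [ 0.469 -0.286  0.014]] [ 0.55165482 -0.20483303  0.014     ]
side case [[0.434 0.304 0.07 ]
 [0.73  0.263 0.07 ]
 [0.694 0.    0.07 ]
 [0.403 0.063 0.07 ]] [0.56546283 0.15773573 0.07      ]
handle s [[ 0.48941267 -0.0089644   0.046     ]
 [ 0.59910147 -0.0242434   0.046     ]]
```

View pics/tub5.png

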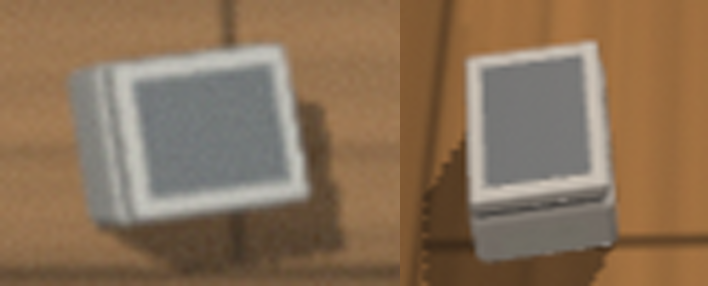

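Tub5 lid corners in full-frame pixels: top (470,292),(499,288),(504,314),(473,319); side (235,372),(265,368),(268,400),(236,404). I'll zoom on the handle and the case corners.

Run:
```python
from h import *
a=cv2.imread('pics/top0.png')[175:340,135:435];b=cv2.imread('pics/side0.png')[150:350,230:370]
a=cv2.resize(a,None,fx=2.6,fy=2.6,interpolation=cv2.INTER_CUBIC);cv2.imwrite('pics/ca.png',a)
b=cv2.resize(b,None,fx=3,fy=3,interpolation=cv2.INTER_CUBIC);cv2.imwrite('pics/cb.png',b)
def rect(d,uv,z):
    c=unproj(d,uv,z);m=c.mean(0);e=(c[0]-c[3])+(c[1]-c[2]);f=(c[1]-c[0])+(c[2]-c[3]);print(m.round(4),np.arctan2(e[1],e[0]),np.arctan2(f[1],f[0]),np.linalg.norm(e)/2,np.linalg.norm(f)/2)
rect(cam('top'),[(469.6,291.7),(499.35,288.05),(503.9,314.1),(472.75,318.85)],.055)
rect(cam('side'),[(235.2,371.6),(264.8,367.8),(267.7,400.5),(235.9,404.1)],.055)
```

```text
[ 0.4634 -0.4072  0.055 ] 0.10367979714292631 -1.4413913324176089 0.056132077504882374 0.06696808618042557
[ 0.4683 -0.4077  0.055 ] 1.6932186078631415 0.10883447346662299 0.06491295258884895 0.05635959435955903
```

View pics/ca.png

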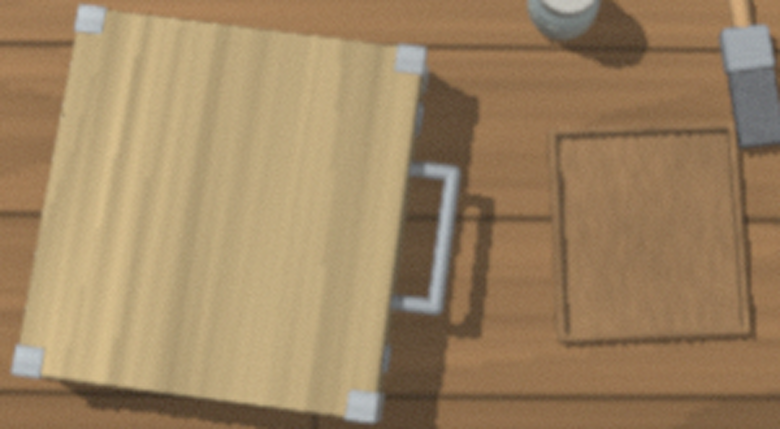

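View pics/cb.png

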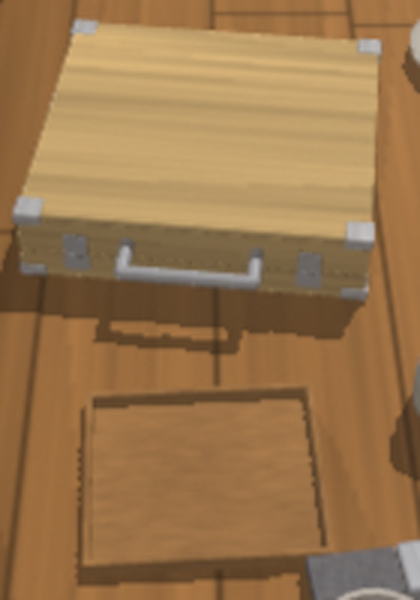

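Run:
```python
from h import *
from scipy.optimize import least_squares
t=cam('top');s=cam('side')
A=np.array([(78,7),(428,45),(382,422),(12,375),(452,170),(434,306)])/2.6+[135,175]
B=np.array([(75,20),(381,40),(375,240),(16,216),(257,281),(122,268)])/3+[230,150]
L=np.array([(150,142.5,70),(150,-142.5,70),(-150,-142.5,70),(-150,142.5,70),(49,-178.5,46),(-49,-178.5,46)])/1e3
iS=[3,0,1,2,4,5]
def w(p,L):
    M=R.from_euler('z',p[2]);return M.apply(L)+[p[0],p[1],0]
for name,f in [('top',lambda p:proj(t,w(p,L))-A),('side',lambda p:proj(s,w(p,L[iS]))-B),('both',lambda p:np.r_[proj(t,w(p,L))-A,proj(s,w(p,L[iS]))-B])]:
    o=least_squares(lambda p:f(p).ravel(),[.56,.15,-.1],loss='soft_l1');print(name,o.x.round(4),f(o.x).round(1).tolist())
p=o.x
print('handle',w(p,L[4:]).mean(0),'hinge',w(p,np.array([[0,.1385,.028]])))
# tray
L2=np.array([(87.5,77.5,14),(87.5,-77.5,14),(-87.5,-77.5,14),(-87.5,77.5,14)])/1e3
A2=np.array([(555,133),(729,129),(751,333),(563,342)])/2.6+[135,175]
B2=np.array([(93,397),(308,387),(328,549),(80,568)])/3+[230,150]
for name,f in [('top',lambda p:proj(t,w(p,L2))-A2),('both',lambda p:np.r_[proj(t,w(p,L2))-A2,proj(s,w(p,L2[iS[:4]]))-B2])]:
    o=least_squares(lambda p:f(p).ravel(),[.55,-.2,0],loss='soft_l1');print(name,o.x.round(4),f(o.x).round(1).tolist())
```

```text
top [ 0.5594  0.1505 -0.1116] [[0.3, 0.2], [-1.9, 1.0], [-2.7, -0.8], [1.0, -0.2], [0.0, 3.6], [1.3, -2.9]]
side [ 0.5652  0.1523 -0.1121] [[0.3, 0.1], [-0.4, -0.1], [-0.1, -0.3], [0.2, -0.7], [-2.7, 0.1], [3.0, 1.6]]
both [ 0.5617  0.1511 -0.1107] [[0.0, -0.8], [-2.2, -0.1], [-2.9, -2.0], [0.8, -1.2], [-0.3, 2.4], [1.1, -4.1], [-1.0, 0.4], [-1.6, 0.1], [-1.4, 0.0], [-1.2, -0.3], [-4.0, 0.5], [1.7, 2.0]]
handle [ 0.54197728 -0.026323    0.046     ] hinge [[0.57700108 0.28873625 0.028     ]]
top [ 0.5491 -0.1993  0.0473] [[-0.7, 0.6], [1.7, -0.5], [-0.8, 0.1], [0.4, -0.1]]
both [ 0.5512 -0.1991  0.0499] [[-0.9, -0.3], [1.5, -1.5], [-0.8, -1.0], [0.4, -1.1], [-3.8, 0.1], [-1.8, -0.1], [-0.8, 1.1], [-0.2, -0.6]]
```

```bash
python3 -m pendant '[[0.45,[0,0,0],[0,0,-9.6]],[0.45,[0,0,0],[0,0,-9.6]],[0.45,[-24,-39.6,0],[0,0,0]],[0.45,[-24,-39.6,0],[0,0,0]],[0.45,[-24,-39.6,0],[0,0,0]],[0.45,[-24,-39.6,0],[0,0,0]],[0.45,[-24,-39.6,0],[0,0,0]],[0.45,[-24,-39.6,0],[0,0,0]]]'; python3 -m pendant '[[0.45,[-24,-39.6,0],[0,0,0]],[0.45,[-24,-39.6,0],[0,0,0]],[0.45,[-24,-39.6,0],[0,0,0]],[0.45,[-24,-39.6,0],[0,0,0]],[0.45,[-24,-39.6,0],[0,0,0]],[0.45,[-24,-39.6,0],[0,0,0]],[0.45,[-24,-39.6,0],[0,0,0]],[0.45,[-24,-39.6,0],[0,0,0]]]'
python3 - <<'E'
from h import *
s=st()
c=R.from_euler('z',-.1107)
Rg=R.from_matrix(np.c_[-c.apply([1,0,0]),c.apply([0,1,0]),[0,0,-1]])
rel([.5418,-.0285,.12],Rg)
E
```

```text
clock: 1.4
tool_pos: [0.3877, 0.3098, 0.2389]
eef_rot: [0.056, 0.998, 0.0, 0.0]
contact_force: [0.2, -0.1, 1.1]
opening: 0.277
finger_force: 0.0
clock: 2.4
tool_pos: [0.5428, -0.0267, 0.2389]
eef_rot: [0.056, 0.998, 0.0, 0.0]
contact_force: [0.9, 0.0, -0.3]
opening: 0.274
finger_force: 0.0
t 2.4 p [ 0.5428 -0.0267  0.2389] axes z [[-0.994, 0.113, -0.001], [0.113, 0.994, 0.0], [0.001, 0.0, -1.0]] F [ 0.9  0.  -0.3] op 0.274
shift mm [  0.9  -1.9 118.9] [ 0.   0.  -0.1]
```

```bash
python3 -m pendant '[[0.45,[0,-2,50],[0,0,0]],[0.45,[0,0,50],[0,0,0]],[0.45,[0,0,50],[0,0,0]],[0.45,[0,0,0],[0,0,0]]]'
python3 - <<'E'
from h import *
a=cam('side');b=cam('top')
f=lambda d,u,v,w,h,k:cv2.resize(d['img'][v:v+h,u:u+w,::-1],None,fx=k,fy=k,interpolation=cv2.INTER_CUBIC)
cv2.imwrite('pics/g1.png',cv2.hconcat([f(a,250,190,80,80,5),f(b,260,215,80,80,5)]))
E
```

```text
clock: 2.9
tool_pos: [0.5394, -0.0273, 0.086]
eef_rot: [0.056, 0.998, -0.0, -0.004]
contact_force: [0.1, -0.4, 0.6]
opening: 0.277
finger_force: 0.0
```

View pics/g1.png

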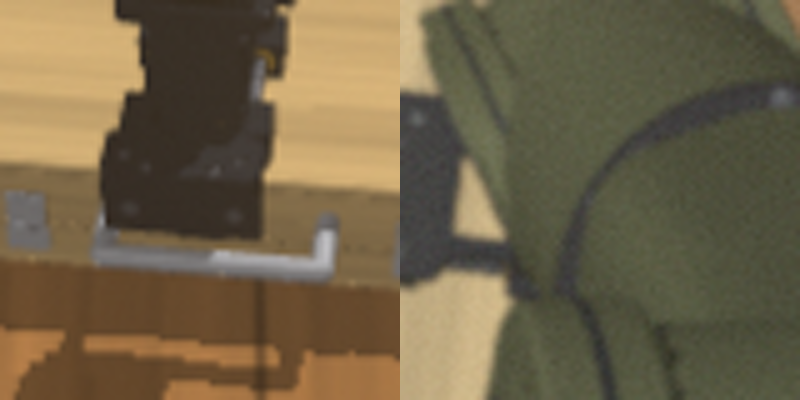

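Run:
```python
from h import *
st()
a=cam('side')
P=np.array([[.5394,-.0273,z] for z in(.086,.105,.15,.18)]+[[.542,-.0263,.046]])
print(((proj(a,P)-[250,190])*5).round(0))
```

```text
t 3.0 p [ 0.5425 -0.027   0.0896] axes z [[-0.994, 0.112, -0.001], [0.112, 0.994, 0.0], [0.001, 0.0, -1.0]] F [ 0.3 -0.3 -0.3] op 0.274
[[203. 207.]
 [203. 178.]
 [201. 107.]
 [200.  57.]
 [210. 264.]]
```

```bash
python3 -m pendant '[[0.45,[0,0,18],[0,0,0]],[0.45,[0,0,18],[0,0,0]],[0.45,[0,0,18],[0,0,0]],[0.45,[0,0,0],[0,0,0]]]'; python3 -m pendant '[[1,[0,0,0],[0,0,0]],[1,[0,0,0],[0,0,0]],[1,[0,0,0],[0,0,0]],[1,[0,0,0],[0,0,0]]]' 25
python3 - <<'E'
from h import *
st()
E
```

```text
clock: 3.55
tool_pos: [0.5428, -0.0272, 0.036]
eef_rot: [0.056, 0.998, 0.0, 0.001]
contact_force: [0.1, -0.1, 0.1]
opening: 0.27
finger_force: 0.0
clock: 4.05
tool_pos: [0.5435, -0.0252, 0.0363]
eef_rot: [0.056, 0.998, 0.001, 0.002]
contact_force: [-0.4, 4.3, 6.8]
opening: 0.125
finger_force: 25.0
t 4.05 p [ 0.5435 -0.0252  0.0363] axes z [[-0.994, 0.111, -0.004], [0.111, 0.994, 0.003], [0.004, 0.003, -1.0]] F [-0.4  4.3  6.8] op 0.125
```

Run:
```python
import numpy as np
t=np.linspace(0,1.31,17);f=317*np.cos(t)-18*np.sin(t);u=317*np.sin(t)+18*np.cos(t)
print(np.c_[-np.diff(f),-np.diff(u)].round(1).tolist())
```

```text
[[2.5, -25.9], [4.6, -25.6], [6.7, -25.1], [8.7, -24.5], [10.7, -23.7], [12.6, -22.7], [14.4, -21.6], [16.2, -20.4], [17.8, -19.0], [19.3, -17.5], [20.6, -15.8], [21.8, -14.1], [22.9, -12.2], [23.8, -10.3], [24.6, -8.3], [25.2, -6.3]]
```

```bash
python3 -m pendant '[[1,[0,2.5,-25.9],[0,0,0]],[1,[0,4.6,-25.6],[0,0,0]],[1,[0,6.7,-25.1],[0,0,0]],[1,[0,8.7,-24.5],[0,0,0]],[1,[0,10.7,-23.7],[0,0,0]],[1,[0,12.6,-22.7],[0,0,0]]]' 18; python3 -m pendant '[[1,[0,14.4,-21.6],[0,0,0]],[1,[0,16.2,-20.4],[0,0,0]],[1,[0,17.8,-19],[0,0,0]],[1,[0,19.3,-17.5],[0,0,0]],[1,[0,20.6,-15.8],[0,0,0]],[1,[0,0,0],[0,0,0]]]'
python3 - <<'E'
from h import *
st()
E
```

```text
clock: 4.8
tool_pos: [0.5486, 0.0193, 0.1836]
eef_rot: [0.056, 0.998, 0.001, 0.002]
contact_force: [5.4, 3.3, -6.5]
opening: 0.126
finger_force: 18.0
clock: 5.55
tool_pos: [0.559, 0.1048, 0.2794]
eef_rot: [0.057, 0.998, -0.001, 0.003]
contact_force: [1.0, -4.6, 4.0]
opening: 0.126
finger_force: 18.0
t 5.55 p [0.559  0.1048 0.2794] axes z [[-0.994, 0.113, -0.006], [0.113, 0.994, -0.002], [0.006, -0.002, -1.0]] F [ 1.  -4.6  4. ] op 0.126
```

```bash
python3 -m pendant '[[1,[0,21.8,-14.1],[0,0,0]],[1,[0,22.9,-12.2],[0,0,0]],[1,[0,23.8,-10.3],[0,0,0]],[1,[0,24.6,-8.3],[0,0,0]],[1,[0,25.2,-6.3],[0,0,0]],[1,[0,0,0],[0,0,0]],[1,[0,0,0],[0,0,0]]]'
python3 - <<'E'
from h import *
st()
save(cam('side'),'open1',(200,20,420,240),2.7)
E
```

```text
clock: 6.42
tool_pos: [0.5732, 0.2229, 0.3308]
eef_rot: [0.057, 0.998, 0.001, 0.004]
contact_force: [3.2, -1.8, 7.7]
opening: 0.128
finger_force: 18.0
t 6.42 p [0.5732 0.2229 0.3308] axes z [[-0.993, 0.114, -0.008], [0.114, 0.993, 0.002], [0.008, 0.001, -1.0]] F [ 3.2 -1.8  7.7] op 0.128
```

View pics/open1.png

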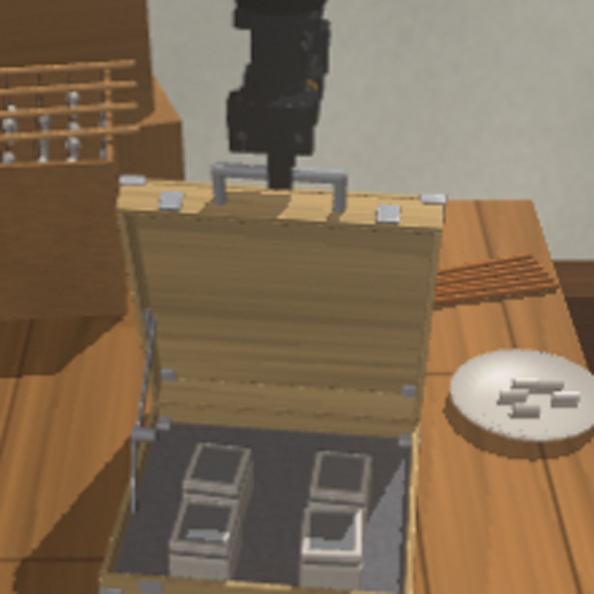

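The stay knuckle is at crop (145,435), full-frame about (254,181). Four tubs are in the case (two by two), so five tubs in all.

Run:
```python
from h import *
from scipy.optimize import least_squares,brentq
rot=lambda q,t:np.array([q[0]*np.cos(t)-q[1]*np.sin(t),q[0]*np.sin(t)+q[1]*np.cos(t)])
P=np.array([170,-6.])
n=np.linalg.norm
o=least_squares(lambda q:[n(rot(q,1.3)-[134,60])-126,n(rot(q,1.36)-[104,29])-126,n(rot(q,1.379)-P)-201],[90,10]);q=o.x;print(q,o.fun)
def K(t):
    a=[(lambda x:n(rot(q,t)-P-75*np.array([np.cos(x),np.sin(x)]))-126)]
    x=brentq(a[0],np.radians(80),np.radians(147));return P+75*np.array([np.cos(x),np.sin(x)])
for t in(1.28,1.3,1.32,1.333,1.35):
    try: print(t,K(t),rot(q,t))
    except Exception as e: print(t,e)
c=R.from_euler('z',-.1107);C=np.array([.5617,.1511,0])
d=cam('side')
for t in (1.3,1.333):
    k=K(t)
    for x in(-.14,-.13,-.12): print(t,x,((proj(d,C+c.apply([x,.1385-k[0]/1e3,.028+k[1]/1e3]))-[200,20])*2.7).round(0), (C+c.apply([x,.1385-k[0]/1e3,.028+k[1]/1e3])).round(4))
# tubs lid-top centers in crop
px=np.array([(219,469),(343,474),(208,522),(334,530)])/2.7+[200,20]
print((c.inv().apply(unproj(d,px,.061)-C)).round(3), unproj(d,px,.061).round(3))
```

```text
[118.23372465  10.57363742] [ 0.05920903  0.16989376 -0.22604612]
1.28 [137.20351881  61.44917213] [ 23.7696948 116.3014061]
1.3 [133.76439617  59.66567608] [ 21.43906797 116.7535088 ]
1.32 [130.07604816  57.49077153] [ 19.09986579 117.15891165]
1.333 [127.48392337  55.78497574] [ 17.57522892 117.39730312]
1.35 [123.72070319  53.01886721] [ 15.57703133 117.67910412]
1.3 -0.14 [[130. 434.]] [0.4231 0.1713 0.0877]
1.3 -0.13 [[140. 435.]] [0.433  0.1702 0.0877]
1.3 -0.12 [[150. 435.]] [0.443  0.1691 0.0877]
1.333 -0.14 [[132. 433.]] [0.4238 0.1775 0.0838]
1.333 -0.13 [[142. 434.]] [0.4337 0.1764 0.0838]
1.333 -0.12 [[151. 435.]] [0.4437 0.1753 0.0838]
[[-0.049 -0.009  0.061]
 [ 0.076 -0.003  0.061]
 [-0.049 -0.09   0.061]
 [ 0.072 -0.089  0.061]] [[0.512 0.148 0.061]
 [0.637 0.139 0.061]
 [0.503 0.067 0.061]
 [0.624 0.055 0.061]]
```

```bash
python3 -m pendant '[[0.5,[0,0,0],[0,0,0]],[0.5,[0,0,0],[0,0,0]],[0.5,[0,0,-15],[0,0,0]],[0.5,[0,0,-30],[0,0,0]],[1,[0,-40,0],[0,0,0]],[1,[0,-40,0],[-8.3,0,0]],[1,[0,-30,0],[-8.3,0,0]],[1,[0,0,0],[-8.4,0,0]]]' 20
python3 - <<'E'
from h import *
st()
c=R.from_euler('z',-.1107);C=np.array([.5617,.1511,0])
a=np.radians(25);Rg=c*R.from_matrix(np.c_[[-1,0,0],[0,np.cos(a),np.sin(a)],[0,np.sin(a),-np.cos(a)]])
for f,u in((152.5,90.5+70),(152.5,90.5),(137.7,58.8)): rel(C+c.apply([-.127,.1385-f/1e3,.028+u/1e3]),Rg)
save(cam('side'),'open2',(200,20,420,240),2.7)
E
```

```text
clock: 7.52
tool_pos: [0.5584, 0.1113, 0.3691]
eef_rot: [0.057, 0.974, 0.217, 0.014]
contact_force: [-0.3, 0.2, -1.6]
opening: 0.002
finger_force: 0.0
t 7.53 p [0.5584 0.1113 0.3691] axes z [[-0.993, 0.117, -0.002], [0.105, 0.899, 0.425], [0.051, 0.422, -0.905]] F [-0.3  0.2 -1.6] op 0.002
shift mm [128.6 -53.9 174. ] [ 0.1  0.3 -0.3]
shift mm [128.7 -83.7 237.4] [ 0.1  0.3 -0.3]
shift mm [128.9 -83.7 272.3] [ 0.1  0.3 -0.3]
```

View pics/open2.png

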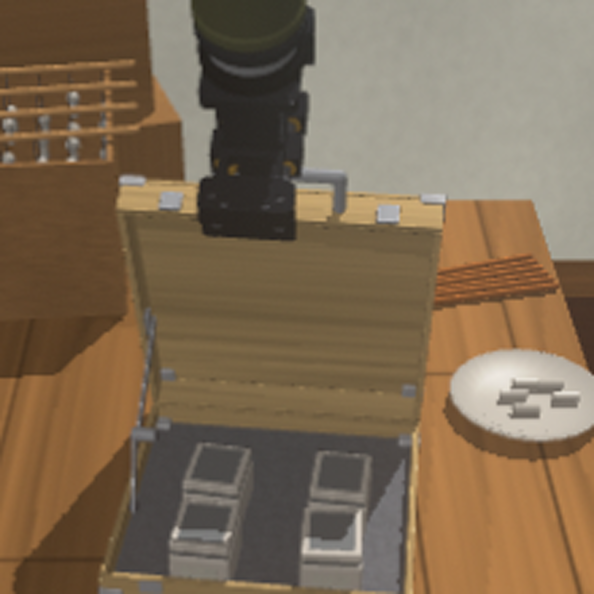

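The lid stands by itself and the knuckle is unchanged at crop (145,435).

```bash
python3 -m pendant '[[1,[43,-28,0],[0,0,0]],[1,[43,-28,0],[0,0,0]],[1,[42.7,-27.7,0],[0,0,0]],[1,[0,0,47.5],[0,0,0]],[1,[0,0,47.5],[0,0,0]],[1,[0,0,47.5],[0,0,0]],[1,[0,0,47.5],[0,0,0]],[1,[0,0,47.5],[0,0,0]]]'; python3 -m pendant '[[1,[0,0,0],[0,0,0]],[1,[0,0,15],[0,0,0]],[1,[0,0,0],[0,0,0]]]';python3 - <<'E'
from h import *
st()
c=R.from_euler('z',-.1107);C=np.array([.5617,.1511,0])
f,u=137.7,58.8;rel(C+c.apply([-.127,.1385-f/1e3,.028+u/1e3]))
save(cam('side'),'k1',(220,100,320,200),5)
E
```

```text
clock: 8.57
tool_pos: [0.437, 0.1542, 0.1208]
eef_rot: [0.052, 0.975, 0.216, 0.008]
contact_force: [17.1, -1.4, -2.2]
opening: 0.006
finger_force: 0.0
clock: 8.95
tool_pos: [0.4413, 0.1567, 0.1145]
eef_rot: [0.054, 0.975, 0.215, 0.007]
contact_force: [0.3, -0.4, -0.2]
opening: 0.006
finger_force: 0.0
t 8.95 p [0.4413 0.1567 0.1145] axes z [[-0.994, 0.108, 0.009], [0.102, 0.901, 0.421], [0.037, 0.419, -0.907]] F [ 0.3 -0.4 -0.2] op 0.006
shift mm [ 6.5 -4.  28.8] None
```

View pics/k1.png

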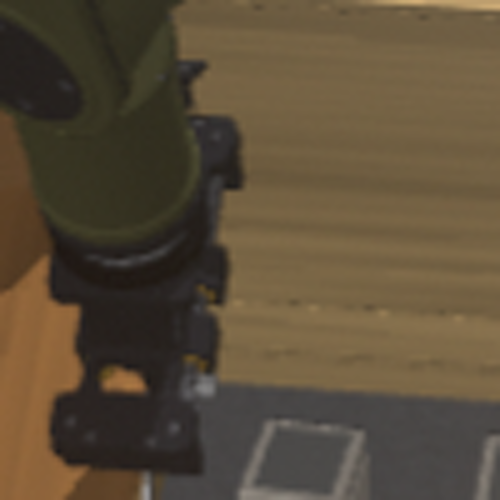

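```bash
python3 -m pendant '[[1,[5,-4,0],[0,0,0]],[1,[0,0,10],[0,0,0]],[1,[0,0,10],[0,0,0]],[1,[0,0,0],[0,0,0]]]';python3 - <<'E'
from h import *
st()
E
python3 -m pendant '[[1,[0,0,5],[0,0,0]],[1,[0,0,5],[0,0,0]],[1,[0,1.5,5],[0,0,0]],[1,[0,1.5,5],[0,0,0]]]'; python3 -m pendant '[[1,[0,1.5,5],[0,0,0]],[1,[0,1.5,5],[0,0,0]],[1,[0,0,0],[0,0,0]]]';python3 - <<'E'
from h import *
st()
E
```

```text
clock: 9.5
tool_pos: [0.442, 0.16, 0.0994]
eef_rot: [0.053, 0.975, 0.215, 0.0]
contact_force: [-0.1, -0.4, -0.2]
opening: 0.006
finger_force: 0.0
t 9.5 p [0.442  0.16   0.0994] axes z [[-0.994, 0.103, 0.023], [0.103, 0.902, 0.419], [0.023, 0.419, -0.908]] F [-0.1 -0.4 -0.2] op 0.006
clock: 10.0
tool_pos: [0.4474, 0.1696, 0.0865]
eef_rot: [0.051, 0.976, 0.214, -0.005]
contact_force: [0.1, -0.0, 0.5]
opening: 0.008
finger_force: 0.1
clock: 10.38
tool_pos: [0.4503, 0.1759, 0.0807]
eef_rot: [0.051, 0.976, 0.213, -0.008]
contact_force: [-0.3, 0.0, 0.3]
opening: 0.006
finger_force: 0.0
t 10.38 p [0.4503 0.1759 0.0807] axes z [[-0.995, 0.095, 0.036], [0.102, 0.904, 0.416], [0.007, 0.417, -0.909]] F [-0.3  0.   0.3] op 0.006
```

Run:
```python
from h import *
s=st();print(np.round(s['q'],3))
c=R.from_euler('z',-.1107);C=np.array([.5617,.1511,0])
l=c.inv().apply(s['tool_pos']-C);print('case x',l[0],'f',.1385-l[1],'u',l[2]-.028)
d=cam('top');save(d,'k2',(150,130,330,350),2.7)
```

```text
t 10.38 p [0.4503 0.1759 0.0807] axes z [[-0.995, 0.095, 0.036], [0.102, 0.904, 0.416], [0.007, 0.417, -0.909]] F [-0.3  0.   0.3] op 0.006
[ 0.117  0.883 -0.505  2.203 -1.     0.043  2.263]
case x -0.11345839713822624 f 0.12613359315900177 u 0.05269578770615958
```

View pics/k2.png

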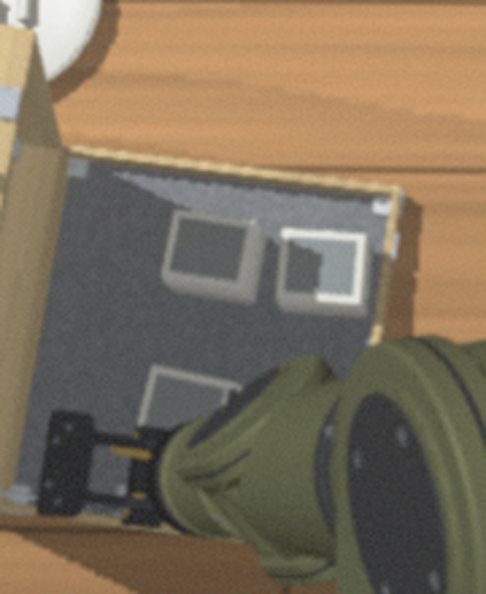

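Joints 5 and 6 are at their limits in the tilted pose, so I'll back off and press with the tool vertical, turned 90°.

```bash
python3 -m pendant '[[1,[0,-10,-40],[0,0,0]],[1,[0,-10,-40],[0,0,0]],[1,[0,0,-20],[8.5,0,0]],[1,[0,0,0],[8.5,0,0]],[1,[0,0,0],[8,0,0]]]'; python3 -m pendant '[[1,[0,0,0],[0,0,-10]],[1,[0,0,0],[0,0,-10]],[1,[0,0,0],[0,0,-10]],[1,[0,0,0],[0,0,-10]],[1,[0,0,0],[0,0,-10]],[1,[0,0,0],[0,0,-10]],[1,[0,0,0],[0,0,-10]],[1,[0,0,0],[0,0,-10]]]'; python3 -m pendant '[[1,[0,0,0],[0,0,-10]],[1,[0,0,0],[0,0,0]]]';python3 - <<'E'
from h import *
s=st();print(np.round(s['q'],3))
c=R.from_euler('z',-.1107);C=np.array([.5617,.1511,0])
Rg=c*R.from_matrix(np.c_[[0,-1,0],[-1,0,0],[0,0,-1]])
for f,u in((132,100),(132,63)): rel(C+c.apply([-.125,.1385-f/1e3,.028+u/1e3]),Rg)
E
```

```text
clock: 11.05
tool_pos: [0.4475, 0.1166, 0.1608]
eef_rot: [0.048, 0.999, 0.008, -0.018]
contact_force: [0.8, 0.2, -0.5]
opening: 0.002
finger_force: 0.0
clock: 12.05
tool_pos: [0.4468, 0.1169, 0.1598]
eef_rot: [-0.608, 0.794, 0.02, -0.009]
contact_force: [-0.3, 0.1, -1.0]
opening: 0.004
finger_force: 0.0
clock: 12.3
tool_pos: [0.4469, 0.1169, 0.1598]
eef_rot: [-0.672, 0.74, 0.021, -0.007]
contact_force: [-1.0, -0.8, 0.5]
opening: 0.001
finger_force: 0.0
t 12.3 p [0.4469 0.1169 0.1598] axes z [[-0.097, -0.995, -0.018], [-0.995, 0.096, 0.04], [-0.038, 0.022, -0.999]] F [-1.  -0.8  0.5] op 0.001
[-0.264  0.631 -0.107  2.097  0.07   0.446  2.63 ]
shift mm [-52.8  12.6  33.3] [2.3 1.  0.8]
shift mm [-52.1  11.2  70.2] [2.3 1.  0.8]
```

```bash
python3 -m pendant '[[1,[-26,6,10],[2.3,1,0]],[1,[-26,6,15],[0,0,0]],[1,[0,0,15],[0,0,0]],[1,[0,0,15],[0,0,0]],[1,[0,0,0],[0,0,0]]]';python3 - <<'E'
from h import *
s=st();print(np.round(s['q'],3))
c=R.from_euler('z',-.1107);C=np.array([.5617,.1511,0])
Rg=c*R.from_matrix(np.c_[[0,-1,0],[-1,0,0],[0,0,-1]])
for f,u in((132,63),): rel(C+c.apply([-.125,.1385-f/1e3,.028+u/1e3]),Rg)
l=c.inv().apply(s['tool_pos']-C);print('case x',l[0],'f',.1385-l[1],'u',l[2]-.028)
save(cam('side'),'k3',(220,110,320,210),5)
E
```

```text
clock: 12.92
tool_pos: [0.4391, 0.1698, 0.1047]
eef_rot: [-0.672, 0.741, -0.0, -0.001]
contact_force: [0.4, -0.5, 0.2]
opening: 0.008
finger_force: 0.0
t 12.93 p [0.4391 0.1698 0.1047] axes z [[-0.097, -0.995, 0.002], [-0.995, 0.097, 0.001], [-0.001, -0.002, -1.0]] F [ 0.4 -0.5  0.2] op 0.008
[-0.45   0.737 -0.029  2.139  0.078  0.268  2.498]
shift mm [-1.5  1.  13.7] [ 0.  -0.1  0.8]
case x -0.12395476582854398 f 0.13347269825150937 u 0.07668966097760245
```

View pics/k3.png

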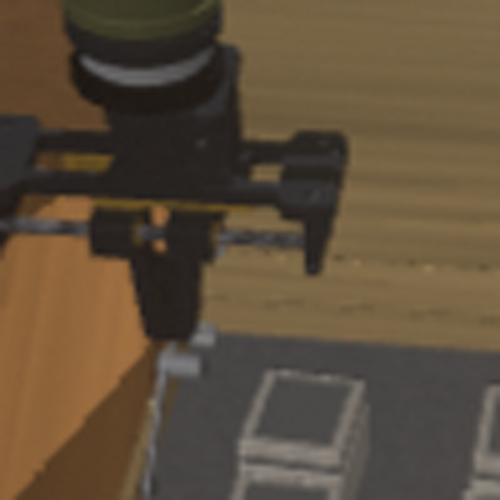

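```bash
python3 -m pendant '[[1,[-1,0,7],[0,0,0]],[1,[-1,0,7],[0,0,0]],[1,[-3.5,0,3],[0,0,0]],[1,[-3.5,0,3.5],[0,0,0]],[1,[-3.5,0,4],[0,0,0]],[1,[0,0,0],[0,0,0]]]'; python3 -m pendant '[[1,[-3.5,0,4],[0,0,0]],[1,[-3.5,0,4.5],[0,0,0]],[1,[-3,0,5],[0,0,0]],[1,[-2,0,5],[0,0,0]],[1,[0,0,0],[0,0,0]]]';python3 - <<'E'
from h import *
s=st();print(np.round(s['q'],3))
c=R.from_euler('z',-.1107);C=np.array([.5617,.1511,0])
l=c.inv().apply(s['tool_pos']-C);print('case x',l[0],'f',.1385-l[1],'u',l[2]-.028)
E
```

```text
clock: 13.72
tool_pos: [0.4409, 0.183, 0.0806]
eef_rot: [-0.673, 0.74, -0.0, 0.0]
contact_force: [0.1, -0.5, -0.2]
opening: 0.006
finger_force: 0.0
clock: 14.35
tool_pos: [0.4424, 0.1938, 0.0634]
eef_rot: [-0.673, 0.74, -0.001, 0.0]
contact_force: [-2.5, -2.9, 17.4]
opening: 0.008
finger_force: 8.7
t 14.35 p [0.4424 0.1938 0.0634] axes z [[-0.095, -0.995, 0.001], [-0.995, 0.095, -0.002], [0.002, -0.001, -1.0]] F [-2.5 -2.9 17.4] op 0.008
[-0.501  0.827 -0.015  2.122  0.068  0.191  2.468]
case x -0.12331699118293636 f 0.10919651986651994 u 0.03540820060332732
```

```bash
python3 -m pendant '[[1,[0,0,-15],[0,0,0]],[1,[5,0,-40],[0,0,0]],[1,[20,0,-40],[0,0,0]],[1,[50,0,-40],[0,0,0]],[1,[55,0,0],[0,0,0]],[1,[55,0,0],[0,0,0]],[1,[55,0,0],[0,0,0]],[1,[55,0,0],[0,0,0]]]'
python3 - <<'E'
from h import *
s=st();print(np.round(s['q'],3))
d=cam('side');t=cam('top')
a=cv2.resize(d['img'][60:245,200:370,::-1],(510,555),interpolation=cv2.INTER_CUBIC)
cv2.imwrite('pics/o3.png',a)
cv2.imwrite('pics/o3t.png',cv2.resize(t['img'][140:420,60:360,::-1],(600,560),interpolation=cv2.INTER_CUBIC))
E
```

```text
clock: 15.35
tool_pos: [0.4141, -0.0995, 0.1968]
eef_rot: [-0.673, 0.74, -0.001, 0.0]
contact_force: [0.6, 0.2, -0.3]
opening: 0.007
finger_force: 0.0
t 15.35 p [ 0.4141 -0.0995  0.1968] axes z [[-0.094, -0.996, 0.001], [-0.996, 0.094, -0.002], [0.002, -0.001, -1.0]] F [ 0.6  0.2 -0.3] op 0.007
[ 0.431  0.544 -0.461  2.179  0.489  0.516  2.644]
```

View pics/o3.png

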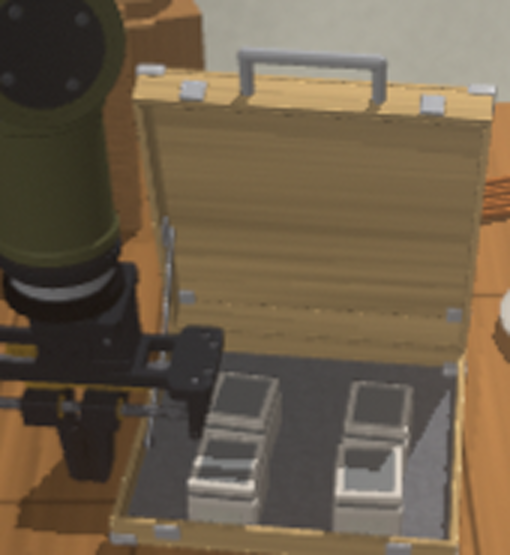

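View pics/o3t.png

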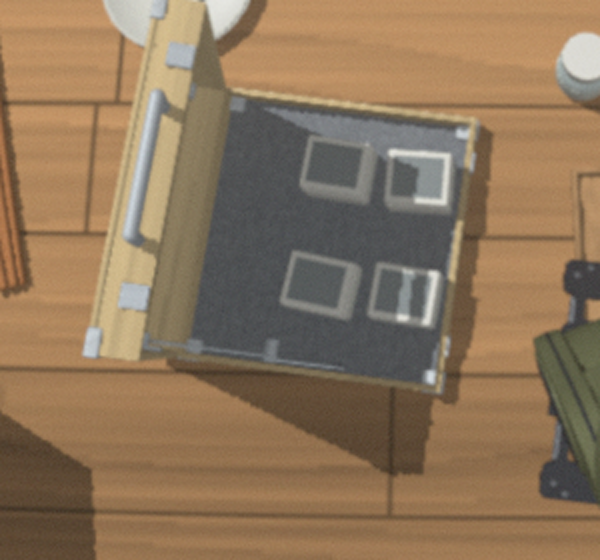

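Top view shows the stay flat and straight, with the knuckle at crop (271,350), i.e. pixel (195.5,315). The lid is up with the handle at crop (158,95)–(133,240). The four lid centres are near crop (337,164), (419,178), (322,284), (405,294). Next I'll check the lock against the geometry and turn the wrist away from its limit.

```bash
python3 -m pendant '[[1,[0,0,0],[0,0,10]],[1,[0,0,0],[0,0,10]],[1,[0,0,0],[0,0,10]],[1,[0,0,0],[0,0,10]],[1,[0,0,0],[0,0,10]],[1,[0,0,0],[0,0,10]],[1,[0,0,0],[0,0,10]],[1,[0,0,0],[0,0,10]]]' >/dev/null; python3 -m pendant '[[1,[0,0,0],[0,0,10]],[1,[0,0,0],[0,0,10]],[1,[0,0,0],[0,0,10]],[1,[0,0,0],[0,0,10]],[1,[0,0,0],[0,0,10]],[1,[0,0,0],[0,0,10]],[1,[0,0,0],[0,0,10]],[1,[0,0,0],[0,0,10]]]'>/dev/null; python3 -m pendant '[[1,[-40,0,0],[0,0,10]],[1,[-40,0,0],[0,0,10]],[1,[-40,0,0],[0,0,0]]]'
cat >> h.py <<'E'
from scipy.optimize import minimize
cc=R.from_euler('z',-.1107);CC=np.array([.5617,.1511,0])
def hullmask(d,x,y,a,z0,h,k=4,off=(0,0),shape=None):
    m=R.from_euler('z',a)
    P=[[sx*.03,sy*.035,z] for sx in(-1,1) for sy in(-1,1) for z in(0,.04)]+[[sx*.0285,sy*.0335,h] for sx in(-1,1) for sy in(-1,1)]
    q=(proj(d,m.apply(P)+[x,y,z0])-off)*k
    im=np.zeros(shape,np.uint8);cv2.fillConvexPoly(im,cv2.convexHull(np.int32(q.round())),1);return im
def seg(d,x,y,z0,k=4,w=32,white=None):
    "segment the tub near (x,y): lowish saturation, brighter than floor; hull of main blob"
    c=proj(d,[[x,y,z0+.03]])[0].round().astype(int);o=c-w
    im=cv2.resize(d['img'][o[1]:o[1]+2*w,o[0]:o[0]+2*w],None,fx=k,fy=k,interpolation=cv2.INTER_CUBIC)
    return im,o
def fit(d,x,y,a,z0,h,thr,k=4,sat=.2,prior=None):
    im,o=seg(d,x,y,z0,k);f=im.astype(float);V=f.max(2);S=(V-f.min(2))/(V+1)
    B=((V>thr)&(S<sat)).astype(np.uint8);B=cv2.morphologyEx(B,cv2.MORPH_OPEN,np.ones((3,3),np.uint8))
    n,L,stt,cen=cv2.connectedComponentsWithStats(B)
    M0=hullmask(d,x,y,a,z0,h,k,o,B.shape)
    ov=[(M0&(L==i)).sum() if i else 0 for i in range(n)];i=int(np.argmax(ov))
    pts=cv2.findContours((L==i).astype(np.uint8),cv2.RETR_EXTERNAL,cv2.CHAIN_APPROX_NONE)[0][0]
    H=np.zeros_like(B);cv2.fillConvexPoly(H,cv2.convexHull(pts),1)
    def cost(p):
        M=hullmask(d,x+p[0]*.01,y+p[1]*.01,a+p[2]*.2,z0,h,k,o,B.shape);return 1-(M&H).sum()/(M|H).sum()
    best=min((minimize(cost,[dx,dy,da],method='Nelder-Mead',options=dict(initial_simplex=np.array([dx,dy,da])+np.r_[[[0,0,0]],np.eye(3)*.6])) for dx,dy,da in[(0,0,0),(.5,-.5,.3),(-.5,.5,-.3)]),key=lambda q:q.fun)
    p=best.x;return np.array([x+p[0]*.01,y+p[1]*.01,a+p[2]*.2]),best.fun,H.sum()/k/k
E
python3 - <<'E'
from h import *
s=st();print(np.round(s['q'],3))
t=cam('top');d=cam('side')
print('knuckle locked pred',proj(t,CC+cc.apply([-.127,.0345,.057])),'straight pred',proj(t,CC+cc.apply([-.127,.1385-.115,.028+.045])))
px=np.array([(337,164),(419,178),(322,284),(405,294)])/2+[60,140]
py=np.array([(380,408),(369,470),(245,401),(229,462)])/3+[200,60]
a=unproj(t,px,.061);b=unproj(d,py,.061);print(a.round(3).tolist(),b.round(3).tolist())
for u,v in [(230,200),(228,227),(270,225),(263,283),(191,236)]: print((u,v),t['img'][v,u])
for i,p in enumerate((a+b)/2):
  for thr in(90,105,120):
    try: print(i,thr,[ (np.round(q[0],4).tolist(),round(q[1],3),q[2]) for q in (fit(t,p[0],p[1],-.11,.006,.055,thr),fit(d,p[0],p[1],-.11,.006,.055,thr))])
    except Exception as e: print(i,thr,e)
for thr in(110,): print(5,[(np.round(q[0],4).tolist(),round(q[1],3)) for q in (fit(t,.466,-.4075,.106,0,.055,thr),fit(d,.466,-.4075,.106,0,.055,thr))])
cv2.imwrite('pics/last_t.png',t['img'][:,:,::-1])
E
```

```text
clock: 17.82
tool_pos: [0.4249, -0.2163, 0.1967]
eef_rot: [0.739, 0.673, 0.0, 0.001]
contact_force: [-0.5, 0.1, 0.2]
opening: 0.001
finger_force: 0.0
t 17.82 p [ 0.4249 -0.2163  0.1967] axes z [[0.093, 0.996, -0.001], [0.996, -0.093, 0.002], [0.002, -0.001, -1.0]] F [-0.5  0.1  0.2] op 0.001
[ 0.103  0.611  0.436  2.068 -0.476  0.557  0.786]
knuckle locked pred [[195.57169027 313.4979593 ]] straight pred [[199.11344216 313.96557253]]
[[0.631, 0.138, 0.061], [0.617, 0.051, 0.061], [0.504, 0.149, 0.061], [0.495, 0.062, 0.061]] [[0.636, 0.137, 0.061], [0.622, 0.053, 0.061], [0.513, 0.148, 0.061], [0.501, 0.065, 0.061]]
(230, 200) [125 130 135]
(228, 227) [94 96 93]
(270, 225) [137 144 145]
(263, 283) [146 152 150]
(191, 236) [82 83 86]
0 90 [([0.6346, 0.138, -0.0909], np.float64(0.579), np.float64(2702.1875)), ([0.642, 0.0797, -0.9683], np.float64(0.473), np.float64(1736.5625))]
0 105 [([0.6419, 0.1371, -0.1551], np.float64(0.544), np.float64(2497.875)), ([0.6426, 0.0827, -0.9562], np.float64(0.457), np.float64(1679.5))]
0 120 [([0.6449, 0.1419, -0.1623], np.float64(0.517), np.float64(2
[... 782 characters left out ...]
.471), np.float64(364.75))]
2 120 [([0.5058, 0.1544, -0.2298], np.float64(0.083), np.float64(988.9375)), ([0.5019, 0.1418, 0.0607], np.float64(0.707), np.float64(203.25))]
3 90 [([0.4989, 0.0639, -0.0685], np.float64(0.336), np.float64(1581.6875)), ([0.5081, 0.1359, -0.1451], np.float64(0.262), np.float64(978.25))]
3 105 [([0.496, 0.0642, -0.1416], np.float64(0.025), np.float64(1042.375)), ([0.5056, 0.0796, 0.0295], np.float64(0.288), np.float64(535.5))]
3 120 [([0.496, 0.0648, -0.1082], np.float64(0.059), np.float64(975.3125)), ([0.5112, 0.0802, 0.0585], np.float64(0.891), np.float64(81.875))]
5 [([0.4777, -0.4152, 0.1283], np.float64(0.861)), ([0.4674, -0.4062, 0.1434], np.float64(0.059))]
```

The knuckle pixel matches the locked prediction (195.6, against 199.1 if only straight). Now press the lids, starting with tub5.

Run:
```python
from h import *
Rg=cc*R.from_matrix(np.c_[[0,1,0],[1,0,0],[0,0,-1]])
rel([.466,-.4075,.065],Rg)
p=r.get_state();M=R.from_quat(p['eef_rot']);prev=np.array([.466,-.4075])
for n,q in dict(D=(.498,.064),C=(.507,.151),A=(.634,.138),B=(.620,.052)).items():
    print(n,np.round(M.inv().apply(np.r_[np.array(q)-prev,0])*1e3,1));prev=np.array(q)
```

```text
shift mm [-181.4   60.3  133.2] [0.2 0.3 0.6]
D [472.3 -15.3  -2.1]
C [87.5  0.3 -0.4]
A [ -0.2 127.7   0.5]
B [-87.   -5.3   0.4]
```

```bash
python3 -m pendant '[[1,[-45.4,15,10],[0.2,0.3,0.6]],[1,[-45.4,15,20],[0,0,0]],[1,[-45.4,15,20],[0,0,0]],[1,[-45.2,15,20],[0,0,0]],[1,[0,0,35],[0,0,0]],[1,[0,0,28],[0,0,0]],[1,[0,0,0],[0,0,0]],[1,[0,0,0],[0,0,0]]]'; python3 -m pendant '[[1,[0,0,3],[0,0,0]],[1,[0,0,2],[0,0,0]],[1,[0,0,2],[0,0,0]],[1,[0,0,2],[0,0,0]],[1,[0,0,1],[0,0,0]],[1,[0,0,1],[0,0,0]]]'
```

```text
clock: 18.92
tool_pos: [0.4656, -0.4019, 0.0639]
eef_rot: [0.743, 0.669, 0.001, -0.002]
contact_force: [0.2, -1.2, 0.8]
opening: 0.008
finger_force: 0.0
clock: 19.68
tool_pos: [0.4647, -0.4024, 0.0522]
eef_rot: [0.743, 0.669, 0.001, -0.002]
contact_force: [-0.9, 0.4, -0.5]
opening: 0.005
finger_force: 0.0
```

```bash
for i in 1 2; do python3 -m pendant '[[1,[0,0,1],[0,0,0]]]' | grep -E 'pos|contact'; done
python3 - <<'E'
from h import *
t=cam('top');d=cam('side')
for h in(.05,.055): print(h,[(np.round(q[0],4).tolist(),round(q[1],3)) for q in (fit(d,.466,-.4075,.106,0,h,110),)])
E
```

```text
tool_pos: [0.4645, -0.4023, 0.0507]
contact_force: [-0.5, 0.3, 0.0]
tool_pos: [0.4645, -0.4023, 0.0504]
contact_force: [-1.7, 2.4, 11.9]
0.05 [([0.4672, -0.4064, 0.1503], np.float64(0.251))]
0.055 [([0.4677, -0.4069, 0.1506], np.float64(0.27))]
```

```bash
python3 -m pendant '[[1,[0,0,-35],[0,0,0]],[1,[20,0,-35],[0,0,0]],[1,[56,0,0],[0,0,0]],[1,[56,0,0],[0,0,0]],[1,[56,0,0],[0,0,0]],[1,[56,0,0],[0,0,0]],[1,[56,0,0],[0,0,0]],[1,[56,0,0],[0,0,0]]]'
python3 - <<'E'
from h import *
Rg=cc*R.from_matrix(np.c_[[0,1,0],[1,0,0],[0,0,-1]])
rel([.498,.064,.072],Rg)
d=cam('side')
for h in(.05,.055): print(h,[(np.round(q[0],4).tolist(),round(q[1],3)) for q in (fit(d,.466,-.4075,.106,0,h,110),)])
a=cv2.imread('pics/side0.png')[358:423,220:290];b=d['img'][358:423,220:290,::-1]
cv2.imwrite('pics/cmp5.png',cv2.resize(cv2.hconcat([a,b]),None,fx=5,fy=5,interpolation=cv2.INTER_CUBIC))
g=lambda im:im[392:416,251].mean(1).round(0).tolist()
print(g(cv2.imread('pics/side0.png')));print(g(d['img']))
E
```

```text
clock: 21.02
tool_pos: [0.5023, -0.0469, 0.1215]
eef_rot: [0.743, 0.669, 0.001, -0.002]
contact_force: [0.9, -0.4, 0.3]
opening: 0.003
finger_force: 0.0
shift mm [109.6 -15.8  50. ] [-0.1 -0.3  0.3]
0.05 [([0.4677, -0.4055, 0.1368], np.float64(0.065))]
0.055 [([0.4675, -0.4067, 0.1433], np.float64(0.093))]
[118.0, 118.0, 118.0, 118.0, 118.0, 118.0, 126.0, 174.0, 187.0, 183.0, 135.0, 108.0, 102.0, 86.0, 120.0, 115.0, 107.0, 108.0, 107.0, 107.0, 108.0, 107.0, 106.0, 106.0]
[131.0, 130.0, 132.0, 131.0, 131.0, 131.0, 131.0, 135.0, 167.0, 207.0, 209.0, 168.0, 121.0, 118.0, 134.0, 128.0, 119.0, 121.0, 118.0, 119.0, 121.0, 119.0, 118.0, 118.0]
```

Tub5's lid moved down in the image (rim edge about 2 px lower, gap narrowed), so it is home. Now D, with a force log.

```bash
python3 -m pendant '[[1,[55,-8,0],[0,0,0]],[1,[54.6,-8,0],[0,0,0]],[1,[0,0,30],[0,0,0]],[1,[0,0,22],[0,0,0]],[1,[0,0,0],[0,0,0]],[1,[0,0,0],[0,0,0]]]' | grep -E 'pos|contact'; for i in 1 2 3 4 5 6; do python3 -m pendant '[[1,[0,0,1.5],[0,0,0]]]' | grep -E 'pos|contact'; done
```

```text
tool_pos: [0.4979, 0.0618, 0.0706]
contact_force: [-0.4, 0.1, 0.4]
tool_pos: [0.4982, 0.062, 0.0695]
contact_force: [0.0, 0.1, 0.1]
tool_pos: [0.4979, 0.0623, 0.0676]
contact_force: [0.1, -0.5, -0.6]
tool_pos: [0.4977, 0.0624, 0.0658]
contact_force: [1.1, -0.2, -0.3]
tool_pos: [0.4976, 0.0624, 0.0641]
contact_force: [0.4, 1.0, -0.4]
tool_pos: [0.4975, 0.0624, 0.0626]
contact_force: [0.1, 0.2, -0.7]
tool_pos: [0.4975, 0.0624, 0.0613]
contact_force: [-1.8, 0.0, 11.6]
```

Contact at 0.061 as expected; keep pressing gently.

```bash
for i in 1 2 3 4 5; do python3 -m pendant '[[1,[0,0,1],[0,0,0]]]' | grep -E 'pos|contact'; done
```

```text
tool_pos: [0.4975, 0.0624, 0.0608]
contact_force: [-1.6, 0.5, 9.8]
tool_pos: [0.4975, 0.0624, 0.0597]
contact_force: [-2.2, 0.3, 6.3]
tool_pos: [0.4975, 0.0623, 0.0583]
contact_force: [-0.2, 0.3, -0.2]
tool_pos: [0.4975, 0.0624, 0.057]
contact_force: [-0.1, -1.0, -0.8]
tool_pos: [0.4975, 0.0624, 0.0563]
contact_force: [-1.2, 0.4, 13.2]
```

```bash
python3 -m pendant '[[1,[0,0,-35],[0,0,0]],[1,[44,0,0],[0,0,0]],[1,[44,0,0],[0,0,0]],[1,[0,0,14],[0,0,0]],[1,[0,0,14],[0,0,0]],[1,[0,0,0],[0,0,0]],[1,[0,0,0],[0,0,0]]]' | grep -E 'pos|contact'; for i in 1 2 3 4 5 6; do python3 -m pendant '[[1,[0,0,1],[0,0,0]]]' | grep -E 'pos|contact'; done
```

```text
tool_pos: [0.5067, 0.1482, 0.0635]
contact_force: [-0.3, 0.5, -0.6]
tool_pos: [0.5069, 0.1489, 0.0628]
contact_force: [-0.2, -0.1, -0.3]
tool_pos: [0.5068, 0.1495, 0.0617]
contact_force: [-0.1, -1.4, -0.9]
tool_pos: [0.5069, 0.1496, 0.0614]
contact_force: [-2.3, -0.7, 12.3]
tool_pos: [0.5069, 0.1496, 0.0606]
contact_force: [-1.9, -0.4, 9.5]
tool_pos: [0.5069, 0.1496, 0.0593]
contact_force: [-0.3, -0.9, 3.0]
tool_pos: [0.5069, 0.1498, 0.0578]
contact_force: [-0.2, -0.1, 0.4]
```

```bash
python3 -m pendant '[[1,[0,0,-35],[0,0,0]],[1,[0,43,0],[0,0,0]],[1,[0,43,0],[0,0,0]],[1,[-7,42,0],[0,0,0]],[1,[0,0,14],[0,0,0]],[1,[0,0,14],[0,0,0]],[1,[0,0,0],[0,0,0]],[1,[0,0,0],[0,0,0]]]' | grep -E 'pos|contact'; for i in 1 2 3 4 5 6; do python3 -m pendant '[[1,[0,0,1],[0,0,0]]]' | grep -E 'pos|contact'; done
```

```text
tool_pos: [0.6321, 0.13, 0.064]
contact_force: [0.1, -0.3, 0.0]
tool_pos: [0.6329, 0.1299, 0.0635]
contact_force: [-0.2, -0.3, 0.7]
tool_pos: [0.6332, 0.1297, 0.0624]
contact_force: [0.4, -0.1, -0.7]
tool_pos: [0.6333, 0.1296, 0.0615]
contact_force: [-1.7, 0.9, 7.9]
tool_pos: [0.6333, 0.1296, 0.0614]
contact_force: [-3.9, 0.7, 12.5]
tool_pos: [0.6333, 0.1296, 0.0607]
contact_force: [-3.8, 0.7, 9.8]
tool_pos: [0.6333, 0.1296, 0.0592]
contact_force: [-1.5, 0.1, 3.9]
```

```bash
for i in 1 2; do python3 -m pendant '[[1,[0,0,1],[0,0,0]]]' | grep -E 'pos|contact'; done;  python3 -m pendant '[[1,[0,0,-35],[0,0,0]],[1,[-39,-3,0],[0,0,0]],[1,[-39.5,-3,0],[0,0,0]],[1,[0,0,14],[0,0,0]],[1,[0,0,14],[0,0,0]],[1,[0,0,0],[0,0,0]],[1,[0,0,0],[0,0,0]]]' | grep -E 'pos|contact'; for i in 1 2 3 4 5 6; do python3 -m pendant '[[1,[0,0,1],[0,0,0]]]' | grep -E 'pos|contact'; done
```

```text
tool_pos: [0.6334, 0.1296, 0.0574]
contact_force: [-0.7, -0.4, -0.4]
tool_pos: [0.6334, 0.1295, 0.0564]
contact_force: [-2.3, 0.9, 8.4]
tool_pos: [0.6189, 0.0537, 0.0623]
contact_force: [-0.8, 0.8, -0.5]
tool_pos: [0.619, 0.0533, 0.0616]
contact_force: [-0.2, 0.3, 4.9]
tool_pos: [0.619, 0.0532, 0.0615]
contact_force: [-3.4, 2.9, 11.7]
tool_pos: [0.619, 0.0532, 0.0611]
contact_force: [-2.8, 1.1, 11.1]
tool_pos: [0.619, 0.0532, 0.0599]
contact_force: [-1.8, 1.3, 5.8]
tool_pos: [0.6191, 0.053, 0.0582]
contact_force: [-0.2, 0.4, -0.5]
tool_pos: [0.6191, 0.0523, 0.0567]
contact_force: [-0.7, -0.3, -0.1]
```

```bash
python3 -m pendant '[[1,[0,0,-40],[0,0,0]],[-0.8,[0,0,0],[0,0,0]],[-0.8,[0,0,0],[0,0,0]],[-0.8,[0,0,0],[0,0,0]],[-0.8,[0,0,20],[0,0,0]],[-0.8,[0,0,10],[0,0,0]],[-0.8,[0,0,10],[0,0,0]],[-0.8,[0,0,0],[0,0,0]]]'; python3 -m pendant '[[-0.8,[0,0,10],[0,0,0]],[-0.8,[0,0,10],[0,0,0]],[-0.8,[0,0,10],[0,0,0]],[-0.8,[0,0,8],[0,0,0]],[-0.8,[0,0,0],[0,0,0]]]'
```

```text
clock: 29.45
tool_pos: [0.6196, 0.052, 0.0565]
eef_rot: [0.743, 0.669, 0.001, -0.002]
contact_force: [0.8, 1.5, 0.3]
opening: 0.777
finger_force: 0.0
clock: 30.08
tool_pos: [0.6185, 0.0523, 0.018]
eef_rot: [0.743, 0.669, 0.0, -0.003]
contact_force: [0.7, 0.1, -0.3]
opening: 0.902
finger_force: 0.0
```

```bash
python3 -m pendant '[[1,[0,0,0],[0,0,0]],[1,[0,0,0],[0,0,0]],[1,[0,0,0],[0,0,0]],[1,[0,0,0],[0,0,0]],[1,[0,0,-20],[0,0,0]],[1,[0,0,-40],[0,0,0]],[1,[0,0,-40],[0,0,0]],[1,[0,0,0],[0,0,0]]]' 12
python3 - <<'E'
from h import *
s=st();print(np.round(s['q'],3))
b=.0499;T=R.from_euler('z',b)
Rg=T*R.from_matrix(np.c_[[0,1,0],[1,0,0],[0,0,-1]])
rel([.5502,-.1995,.0185],Rg)
E
```

```text
clock: 31.08
tool_pos: [0.6215, 0.0513, 0.123]
eef_rot: [0.743, 0.669, 0.003, -0.0]
contact_force: [-0.3, 0.6, -2.3]
opening: 0.686
finger_force: 11.9
t 31.07 p [0.6215 0.0513 0.123 ] axes z [[0.105, 0.994, 0.005], [0.994, -0.105, 0.004], [0.005, 0.005, -1.0]] F [-0.3  0.6 -2.3] op 0.686
[-0.431  0.901  0.524  1.693 -0.644  0.721  0.319]
shift mm [-257.5  -45.   102.9] [ 0.3 -0.3 -8.9]
```

```bash
python3 -m pendant '[[1,[0,0,0],[0.3,-0.3,-8.9]],[1,[-41,-14,0],[0,0,0]],[1,[-41,-14,0],[0,0,0]],[1,[-41,-14,0],[0,0,0]],[1,[-41,-14,0],[0,0,0]],[1,[-41,-14,0],[0,0,0]],[1,[-42,-13.7,0],[0,0,0]],[1,[0,0,40],[0,0,0]]]'; python3 -m pendant '[[1,[0,0,30],[0,0,0]],[1,[0,0,20],[0,0,0]],[1,[0,0,5],[0,0,0]],[1,[0,0,0],[0,0,0]]]'
python3 - <<'E'
from h import *
T=R.from_euler('z',.0499);Rg=T*R.from_matrix(np.c_[[0,1,0],[1,0,0],[0,0,-1]])
st();rel([.5502,-.1995,.0185],Rg)
E
```

```text
clock: 32.08
tool_pos: [0.5477, -0.2058, 0.0814]
eef_rot: [0.692, 0.722, -0.003, 0.001]
contact_force: [0.2, 0.3, -1.5]
opening: 0.682
finger_force: 11.9
clock: 32.58
tool_pos: [0.5471, -0.1991, 0.0244]
eef_rot: [0.689, 0.725, -0.003, -0.003]
contact_force: [0.1, -0.2, -2.2]
opening: 0.684
finger_force: 11.9
t 32.58 p [ 0.5471 -0.1991  0.0244] axes z [[-0.05, 0.999, 0.0], [0.999, 0.05, -0.008], [-0.008, 0.0, -1.0]] F [ 0.1 -0.2 -2.2] op 0.684
shift mm [-0.6  3.1  5.9] [-0.4 -0.   0. ]
```

```bash
python3 -m pendant '[[1,[-0.6,3.1,3],[-0.4,0,0]],[1,[0,0,2.5],[0,0,0]],[1,[0,0,0],[0,0,0]],[1,[0,0,0],[0,0,0]]]' | grep -E 'pos|force'
python3 - <<'E'
from h import *
T=R.from_euler('z',.0499);Rg=T*R.from_matrix(np.c_[[0,1,0],[1,0,0],[0,0,-1]])
st();rel([.5502,-.1995,.0185],Rg)
E
python3 -m pendant '[[-0.7,[0,0,0],[0,0,0]],[-0.7,[0,0,0],[0,0,0]],[-0.7,[0,0,0],[0,0,0]],[-0.7,[0,0,-25],[0,0,0]],[-0.7,[0,0,-30],[0,0,0]],[-1,[0,0,0],[0,0,10]],[-1,[0,0,0],[0,0,10]],[-1,[0,0,0],[0,0,10]]]' 5 >/dev/null;  python3 -m pendant '[[-1,[0,0,0],[0,0,10]],[-1,[0,0,0],[0,0,10]],[-1,[0,0,0],[0,0,10]],[-1,[0,0,0],[0,0,10]],[-1,[0,0,0],[0,0,10]],[-1,[0,0,0],[0,0,10]],[-1,[0,0,0],[0,0,0]]]'
python3 - <<'E'
from h import *
T=R.from_euler('z',.0499);Rg=T*R.from_matrix(np.c_[[1,0,0],[0,-1,0],[0,0,-1]])
s=st();print(np.round(s['q'],3));rel([.5502,-.1995,.0185],Rg)
E
```

```text
tool_pos: [0.5505, -0.1996, 0.0191]
contact_force: [-0.8, 0.4, -1.6]
finger_force: 11.9
t 33.08 p [ 0.5505 -0.1996  0.0191] axes z [[-0.05, 0.999, 0.0], [0.999, 0.05, -0.0], [-0.0, 0.0, -1.0]] F [-0.8  0.4 -1.6] op 0.688
shift mm [ 0.1 -0.3  0.6] [-0. -0.  0.]
clock: 34.95
tool_pos: [0.5505, -0.1994, 0.0738]
eef_rot: [1.0, 0.026, -0.0, -0.0]
contact_force: [0.1, -0.0, -0.6]
opening: 1.006
finger_force: 0.0
t 34.95 p [ 0.5505 -0.1994  0.0738] axes z [[0.999, 0.052, -0.0], [0.052, -0.999, -0.0], [-0.0, 0.0, -1.0]] F [ 0.1 -0.  -0.6] op 1.006
[-0.087  0.995  0.668  1.831 -0.969  0.683 -0.353]
shift mm [-0.3  0.1 55.3] [-0.   0.   0.1]
```

```bash
python3 -m pendant '[[-1,[0,0,25],[0,0,0]],[-1,[0,0,25],[0,0,0]],[-1,[0,0,0],[0,0,0]],[1,[0,0,0],[0,0,0]],[1,[0,0,0],[0,0,0]],[1,[0,0,0],[0,0,0]],[1,[0,0,0],[0,0,0]]]' 5
python3 - <<'E'
from h import *
T=R.from_euler('z',.0499);Rg=T*R.from_matrix(np.c_[[1,0,0],[0,-1,0],[0,0,-1]])
s=st();print(np.round(s['q'],3));rel([.5502,-.1995,.0185],Rg)
E
python3 -m pendant '[[-1,[0,0,0],[0,0,0]],[-1,[0,0,0],[0,0,0]],[-1,[0,0,-30],[0,0,0]],[-1,[0,0,-50],[0,0,0]],[-1,[0,0,-50],[0,0,0]]]' | grep pos
```

```text
clock: 35.83
tool_pos: [0.551, -0.1997, 0.0248]
eef_rot: [1.0, 0.025, 0.001, 0.0]
contact_force: [0.2, 0.4, 6.6]
opening: 0.799
finger_force: 5.0
t 35.83 p [ 0.551  -0.1997  0.0248] axes z [[0.999, 0.051, 0.001], [0.051, -0.999, 0.0], [0.001, -0.0, -1.0]] F [0.2 0.4 6.6] op 0.799
[-0.019  1.039  0.529  1.834 -0.976  0.553 -0.353]
shift mm [-0.8 -0.2  6.3] [ 0.  -0.1  0. ]
tool_pos: [0.55, -0.1995, 0.1548]
```

```bash
cat >> h.py <<'E'
def det(names='ACD5T',z=None):
    t=cam('top');d=cam('side')
    g=dict(A=(.634,.138,-.11,.006),C=(.507,.151,-.14,.006),D=(.498,.064,-.13,.006),T=(.5502,-.1995,.05,.005))
    g['5']=(.467,-.407,.12,0)
    for n in names:
        for cn,dd in(('top',t),('side',d)):
            o=[]
            for thr in(95,105,115,125):
                for sat in(.12,.2):
                    try:o.append(fit(dd,*g[n],.05,thr,sat=sat))
                    except Exception:pass
            if o: q=min(o,key=lambda q:q[1]);print(n,cn,np.round(q[0],4),round(float(q[1]),3))
    return t,d
E
python3 - <<'E'
from h import *
det()
E
```

```text
A top [ 0.6451  0.1396 -0.0701] 0.497
A side [ 0.6331  0.1436 -0.0803] 0.308
C top [0.482  0.174  0.2679] 0.727
C side [0.4844 0.0879 0.0949] 0.358
D top [ 0.4994  0.091  -0.096 ] 0.743
D side [0.4849 0.0823 0.0679] 0.363
5 top [ 0.4637 -0.4091  0.1154] 0.036
5 side [ 0.4675 -0.4058  0.1446] 0.069
T top [ 0.5671 -0.2015 -0.1771] 0.739
T side [ 0.5518 -0.1976  0.0558] 0.064
```

```bash
python3 -m pendant '[[-0.8,[0,0,0],[0,0,-10]],[-0.8,[0,0,0],[0,0,-10]],[-0.8,[0,0,0],[0,0,-10]],[-0.8,[0,0,0],[0,0,-10]],[-0.8,[0,0,0],[0,0,-10]],[-0.8,[0,0,0],[0,0,-10]],[-0.8,[0,0,0],[0,0,-10]],[-0.8,[0,0,0],[0,0,-10]]]' >/dev/null
python3 - <<'E'
from h import *
s=st();print(np.round(s['q'],3))
Rg=R.from_euler('z',-.125)*R.from_matrix(np.c_[[0,1,0],[1,0,0],[0,0,-1]])
rel([.4985,.064,.018],Rg)
E
```

```text
t 37.55 p [ 0.5499 -0.1993  0.153 ] axes z [[0.118, 0.993, 0.001], [0.993, -0.118, -0.002], [-0.002, 0.001, -1.0]] F [ 0.1 -0.4 -0.5] op 0.904
[ 0.079  0.778  0.335  1.784 -0.394  0.648  0.524]
shift mm [255.2 -82.  135.3] [-0.1 -0.   0.4]
```

```bash
python3 -m pendant '[[-0.8,[51,-16.4,10],[0,0,0]],[-0.8,[51,-16.4,10],[0,0,0]],[-0.8,[51,-16.4,10],[0,0,0]],[-0.8,[51,-16.4,10],[0,0,0]],[-0.8,[51.2,-16.4,10],[0,0,0]],[-0.8,[0,0,0],[0,0,0]]]' | grep pos
python3 - <<'E'
from h import *
Rg=R.from_euler('z',-.125)*R.from_matrix(np.c_[[0,1,0],[1,0,0],[0,0,-1]])
rel([.4985,.064,.018],Rg)
E
python3 -m pendant '[[-0.8,[0,0,20],[0,0,0]],[-0.8,[0,0,15],[0,0,0]],[-0.8,[0,0,10],[0,0,0]],[-0.8,[0,0,10],[0,0,0]],[-0.8,[0,0,10],[0,0,0]],[-0.8,[0,0,10],[0,0,0]],[-0.8,[0,0,10],[0,0,0]],[-0.8,[0,0,0],[0,0,0]]]'
```

```text
tool_pos: [0.4985, 0.0695, 0.1023]
shift mm [-5.7  1.1 84.3] [-0.3 -0.2  0.6]
clock: 39.3
tool_pos: [0.5003, 0.0638, 0.0183]
eef_rot: [0.75, 0.662, -0.0, -0.001]
contact_force: [0.4, 0.7, 0.9]
opening: 0.899
finger_force: 0.0
```

```bash
python3 -m pendant '[[1,[0,0,0],[0,0,0]],[1,[0,0,0],[0,0,0]],[1,[0,0,0],[0,0,0]],[1,[0,0,0],[0,0,0]],[1,[0,0,-30],[0,0,0]],[1,[0,0,-50],[0,0,0]],[1,[0,0,-50],[0,0,0]],[1,[0,0,0],[0,0,-10]]]' 12
python3 - <<'E'
from h import *
T=R.from_euler('z',.0499);Rg=T*R.from_matrix(np.c_[[0,1,0],[1,0,0],[0,0,-1]])
s=st();print(np.round(s['q'],3));rel([.5504,-.1996,.068],Rg)
E
```

```text
clock: 40.3
tool_pos: [0.5032, 0.0638, 0.1521]
eef_rot: [0.688, 0.726, 0.002, 0.003]
contact_force: [-1.2, -0.6, -3.9]
opening: 0.682
finger_force: 12.0
t 40.3 p [0.5032 0.0638 0.1521] axes z [[-0.055, 0.999, -0.0], [0.998, 0.055, 0.007], [0.007, -0.0, -1.0]] F [-1.2 -0.6 -3.9] op 0.682
[-0.42   0.703  0.334  2.023 -0.471  0.482  0.315]
shift mm [-265.5   32.2   84.5] [0.4 0.  0.3]
```

```bash
python3 -m pendant '[[1,[-44,5.4,0],[0.4,0,0.3]],[1,[-44,5.4,0],[0,0,0]],[1,[-44,5.4,0],[0,0,0]],[1,[-44,5.4,0],[0,0,0]],[1,[-44,5.4,0],[0,0,0]],[1,[-45.5,5.2,0],[0,0,0]],[1,[0,0,40],[0,0,0]],[1,[0,0,30],[0,0,0]]]' | grep pos; python3 -m pendant '[[1,[0,0,0],[0,0,0]],[1,[0,0,0],[0,0,0]]]' | grep -E 'pos|force'
python3 - <<'E'
from h import *
T=R.from_euler('z',.0499);Rg=T*R.from_matrix(np.c_[[0,1,0],[1,0,0],[0,0,-1]])
s=st();print(np.round(s['q'],3));rel([.5504,-.1996,.068],Rg)
E
```

```text
tool_pos: [0.5442, -0.2006, 0.0774]
tool_pos: [0.5451, -0.2003, 0.0795]
contact_force: [0.5, 1.0, -2.8]
finger_force: 12.0
t 41.55 p [ 0.5451 -0.2003  0.0795] axes z [[-0.045, 0.999, -0.0], [0.999, 0.045, -0.006], [-0.006, -0.001, -1.0]] F [ 0.5  1.  -2.8] op 0.678
[ 0.135  0.88   0.24   1.827 -0.397  0.488  0.69 ]
shift mm [ 0.4  5.4 11.5] [-0.4  0.  -0.3]
```

```bash
python3 -m pendant '[[1,[0.4,5.4,4],[-0.4,0,-0.3]],[1,[0,0,4],[0,0,0]],[1,[0,0,2.5],[0,0,0]],[1,[0,0,0],[0,0,0]],[1,[0,0,0],[0,0,0]]]' | grep -E 'pos|force';python3 - <<'E'
from h import *
T=R.from_euler('z',.0499);Rg=T*R.from_matrix(np.c_[[0,1,0],[1,0,0],[0,0,-1]])
rel([.5504,-.1996,.068],Rg)
E
```

```text
tool_pos: [0.5501, -0.1992, 0.0683]
contact_force: [0.5, 1.0, -1.6]
finger_force: 12.0
shift mm [-0.4  0.3  0.3] [ 0. -0.  0.]
```

```bash
for i in 1 2; do python3 -m pendant '[[1,[0,0,0.8],[0,0,0]],[1,[0,0,0],[0,0,0]]]' | grep -E 'pos|contact';done;  python3 -m pendant '[[-0.7,[0,0,0],[0,0,0]],[-0.7,[0,0,0],[0,0,0]],[-0.7,[0,0,0],[0,0,0]],[-0.7,[0,0,-25],[0,0,0]],[-0.7,[0,0,-30],[0,0,0]],[-1,[0,0,0],[0,0,10]],[-1,[0,0,0],[0,0,10]],[-1,[0,0,0],[0,0,10]]]' 5 >/dev/null;  python3 -m pendant '[[-1,[0,0,0],[0,0,10]],[-1,[0,0,0],[0,0,10]],[-1,[0,0,0],[0,0,10]],[-1,[0,0,0],[0,0,10]],[-1,[0,0,0],[0,0,10]],[-1,[0,0,0],[0,0,10]],[-1,[0,0,0],[0,0,0]]]' | grep -E 'pos|force'
python3 - <<'E'
from h import *
T=R.from_euler('z',.0499);Rg=T*R.from_matrix(np.c_[[1,0,0],[0,-1,0],[0,0,-1]])
s=st();print(np.round(s['q'],3));rel([.5507,-.1996,.075],Rg)
E
```

```text
tool_pos: [0.5501, -0.1992, 0.0682]
contact_force: [0.3, 0.9, 6.9]
tool_pos: [0.5502, -0.1992, 0.0679]
contact_force: [-1.9, 1.9, 10.8]
tool_pos: [0.5498, -0.1992, 0.1211]
contact_force: [0.5, 0.1, -0.3]
finger_force: 0.0
t 44.55 p [ 0.5498 -0.1992  0.1211] axes z [[0.999, 0.052, -0.001], [0.052, -0.999, 0.0], [-0.001, -0.0, -1.0]] F [ 0.5  0.1 -0.3] op 1.001
[-0.105  0.922  0.702  1.814 -0.862  0.744 -0.441]
shift mm [ 0.9  0.5 46.1] [0.  0.1 0.1]
```

```bash
python3 -m pendant '[[-1,[0.9,0.5,25],[0,0,0]],[-1,[0,0,21],[0,0,0]],[-1,[0,0,0],[0,0,0]],[1,[0,0,0],[0,0,0]],[1,[0,0,0],[0,0,0]],[1,[0,0,0],[0,0,0]],[1,[0,0,0],[0,0,0]]]' 4; python3 -m pendant '[[-1,[0,0,0],[0,0,0]],[-1,[0,0,0],[0,0,0]],[-1,[0,0,-30],[0,0,0]],[-1,[0,0,-50],[0,0,0]],[-0.8,[0,0,0],[0,0,-10]],[-0.8,[0,0,0],[0,0,-10]],[-0.8,[0,0,0],[0,0,-10]],[-0.8,[0,0,0],[0,0,-10]]]' | grep pos;  python3 -m pendant '[[-0.8,[0,0,0],[0,0,-10]],[-0.8,[0,0,0],[0,0,-10]],[-0.8,[0,0,0],[0,0,-10]],[-0.8,[0,0,0],[0,0,-10]]]' | grep pos
python3 - <<'E'
from h import *
s=st();print(np.round(s['q'],3))
Rg=R.from_euler('z',-.13)*R.from_matrix(np.c_[[0,1,0],[1,0,0],[0,0,-1]])
rel([.507,.150,.018],Rg)
E
```

```text
clock: 45.42
tool_pos: [0.5512, -0.1995, 0.0763]
eef_rot: [1.0, 0.025, 0.0, -0.0]
contact_force: [-1.1, 2.1, 6.4]
opening: 0.796
finger_force: 4.0
tool_pos: [0.5507, -0.2, 0.1554]
tool_pos: [0.5507, -0.2001, 0.1554]
t 46.92 p [ 0.5507 -0.2001  0.1554] axes z [[0.119, 0.993, -0.0], [0.993, -0.119, -0.0], [-0.0, -0.0, -1.0]] F [-0.4  0.1 -0.3] op 0.898
[ 0.069  0.778  0.355  1.781 -0.411  0.656  0.541]
shift mm [342.5 -84.9 137.3] [-0.   0.   0.6]
```

```bash
python3 -m pendant '[[-0.8,[49,-12.1,0],[0,0,0]],[-0.8,[49,-12.1,0],[0,0,0]],[-0.8,[49,-12.1,10],[0,0,0]],[-0.8,[49,-12.1,10],[0,0,0]],[-0.8,[49,-12.1,10],[0,0,0]],[-0.8,[49,-12.1,10],[0,0,0]],[-0.8,[48.5,-12.3,5],[0,0,0]],[-0.8,[0,0,0],[0,0,0]]]' | grep pos
python3 - <<'E'
from h import *
Rg=R.from_euler('z',-.13)*R.from_matrix(np.c_[[0,1,0],[1,0,0],[0,0,-1]])
rel([.507,.150,.018],Rg)
d=cam('side')
for thr in (60,70,80,90,100,110):
    try:q=fit(d,.509,.152,-.13,.006,.05,thr);print(thr,q)
    except Exception as e:print(e)
E
```

```text
tool_pos: [0.5078, 0.156, 0.1097]
shift mm [-6.2  0.1 91.7] [-0.1 -0.1  0.8]
60 (array([ 0.52322572,  0.09989536, -0.91782043]), np.float64(0.7593519933934251), np.float64(3557.0625))
70 (array([ 0.52322572,  0.09989536, -0.91782043]), np.float64(0.7593519933934251), np.float64(3557.0625))
80 (array([ 0.50893803,  0.15664453, -0.20990936]), np.float64(0.024578354097804844), np.float64(733.4375))
90 (array([ 0.50852602,  0.15659187, -0.18648356]), np.float64(0.031929824561403475), np.float64(690.5625))
100 (array([ 0.5069363 ,  0.15649029, -0.08693738]), np.float64(0.08464745332608303), np.float64(635.3125))
110 (array([ 0.50720175,  0.15679843, -0.05739746]), np.float64(0.12279086892488955), np.float64(600.5625))
```

```bash
python3 -m pendant '[[-0.8,[-1.5,0,20],[0,0,4]],[-0.8,[0,0,20],[0,0,0]],[-0.8,[0,0,15],[0,0,0]],[-0.8,[0,0,10],[0,0,0]],[-0.8,[0,0,10],[0,0,0]],[-0.8,[0,0,10],[0,0,0]],[-0.8,[0,0,6],[0,0,0]],[-0.8,[0,0,0],[0,0,0]]]';  python3 -m pendant '[[1,[0,0,0],[0,0,0]],[1,[0,0,0],[0,0,0]],[1,[0,0,0],[0,0,0]],[1,[0,0,0],[0,0,0]],[1,[0,0,-30],[0,0,0]],[1,[0,0,-50],[0,0,0]],[1,[-30,0,-50],[0,0,0]],[1,[-30,0,-40],[0,0,0]]]' 12
python3 - <<'E'
from h import *
T=R.from_euler('z',.0499);Rg=T*R.from_matrix(np.c_[[0,1,0],[1,0,0],[0,0,-1]])
s=st();print(np.round(s['q'],3));rel([.5504,-.1996,.118],Rg)
E
```

```text
clock: 48.98
tool_pos: [0.5087, 0.1491, 0.0193]
eef_rot: [0.772, 0.635, -0.0, -0.0]
contact_force: [0.5, -0.6, 0.3]
opening: 0.898
finger_force: 0.0
clock: 49.98
tool_pos: [0.4978, 0.0897, 0.1913]
eef_rot: [0.772, 0.636, 0.001, 0.0]
contact_force: [1.3, -0.3, -2.7]
opening: 0.683
finger_force: 12.0
t 49.98 p [0.4978 0.0897 0.1913] axes z [[0.192, 0.981, 0.0], [0.981, -0.192, 0.002], [0.002, 0.0, -1.0]] F [ 1.3 -0.3 -2.7] op 0.683
[-0.563  0.66   0.486  1.993 -0.522  0.61   0.079]
shift mm [-273.8  107.1   73.4] [  0.1  -0.  -13.9]
```

```bash
python3 -m pendant '[[1,[0,0,0],[0,0,-7]],[1,[0,0,0],[0,0,-6.9]],[1,[-48.6,6.4,0],[0,0,0]],[1,[-48.6,6.4,0],[0,0,0]],[1,[-48.6,6.4,0],[0,0,0]],[1,[-48.6,6.4,0],[0,0,0]],[1,[-48.6,6.3,0],[0,0,0]],[1,[-48.6,6.3,0],[0,0,0]]]' | grep pos; python3 -m pendant '[[1,[0,0,30],[0,0,0]],[1,[0,0,28],[0,0,0]],[1,[0,0,0],[0,0,0]],[1,[0,0,0],[0,0,0]]]' | grep -E 'pos|force'
python3 - <<'E'
from h import *
T=R.from_euler('z',.0499);Rg=T*R.from_matrix(np.c_[[0,1,0],[1,0,0],[0,0,-1]])
s=st();print(np.round(s['q'],3));rel([.5504,-.1994,.119],Rg)
E
```

```text
tool_pos: [0.5498, -0.2008, 0.1892]
tool_pos: [0.5501, -0.1995, 0.1323]
contact_force: [0.5, -0.1, -2.3]
finger_force: 12.0
t 51.48 p [ 0.5501 -0.1995  0.1323] axes z [[-0.048, 0.999, -0.001], [0.999, 0.048, 0.001], [0.001, -0.0, -1.0]] F [ 0.5 -0.1 -2.3] op 0.685
[ 0.093  0.806  0.311  1.798 -0.402  0.599  0.697]
shift mm [ 0.1  0.3 13.3] [ 0.   0.  -0.1]
```

```bash
python3 -m pendant '[[1,[0,0.3,6],[0,0,-0.1]],[1,[0,0,4],[0,0,0]],[1,[0,0,2.5],[0,0,0]],[1,[0,0,0],[0,0,0]],[1,[0,0,0.7],[0,0,0]],[1,[0,0,0],[0,0,0]]]' | grep -E 'pos|force'; python3 -m pendant '[[1,[0,0,0.7],[0,0,0]],[1,[0,0,0],[0,0,0]]]' | grep -E 'pos|contact'
```

```text
tool_pos: [0.5499, -0.1992, 0.119]
contact_force: [-1.8, 1.0, 3.5]
finger_force: 12.0
tool_pos: [0.5499, -0.1992, 0.1187]
contact_force: [-1.7, 0.9, 8.8]
```

```bash
python3 -m pendant '[[-0.7,[0,0,0],[0,0,0]],[-0.7,[0,0,0],[0,0,0]],[-0.7,[0,0,0],[0,0,0]],[-0.7,[0,0,-25],[0,0,0]],[-0.7,[0,0,-30],[0,0,0]],[-1,[0,0,0],[0,0,10]],[-1,[0,0,0],[0,0,10]],[-1,[0,0,0],[0,0,10]]]' 4 >/dev/null;  python3 -m pendant '[[-1,[0,0,0],[0,0,10]],[-1,[0,0,0],[0,0,10]],[-1,[0,0,0],[0,0,10]],[-1,[0,0,0],[0,0,10]],[-1,[0,0,0],[0,0,10]],[-1,[0,0,0],[0,0,10]],[-1,[0,0,0],[0,0,0]]]' | grep -E 'pos|force'
python3 - <<'E'
from h import *
T=R.from_euler('z',.0499);Rg=T*R.from_matrix(np.c_[[1,0,0],[0,-1,0],[0,0,-1]])
s=st();print(np.round(s['q'],3));rel([.5509,-.1996,.126],Rg)
E
```

```text
tool_pos: [0.5499, -0.199, 0.1722]
contact_force: [-0.7, -0.1, -0.3]
finger_force: 0.0
t 54.35 p [ 0.5499 -0.199   0.1722] axes z [[0.999, 0.052, -0.001], [0.052, -0.999, 0.0], [-0.001, -0.0, -1.0]] F [-0.7 -0.1 -0.3] op 0.998
[-0.149  0.868  0.794  1.782 -0.807  0.852 -0.482]
shift mm [ 1.1  0.6 46.2] [0.  0.1 0.1]
```

```bash
python3 -m pendant '[[-1,[1.1,0.6,25],[0,0,0]],[-1,[0,0,21],[0,0,0]],[-1,[0,0,0],[0,0,0]],[1,[0,0,0],[0,0,0]],[1,[0,0,0],[0,0,0]],[1,[0,0,0],[0,0,0]],[1,[0,0,0],[0,0,0]]]' 4; python3 -m pendant '[[-1,[0,0,0],[0,0,0]],[-1,[0,0,0],[0,0,0]],[-1,[0,0,-30],[0,0,0]],[-1,[0,0,-50],[0,0,0]],[-0.8,[0,0,0],[0,0,-10]],[-0.8,[0,0,0],[0,0,-10]],[-0.8,[0,0,0],[0,0,-10]],[-0.8,[0,0,0],[0,0,-10]]]' | grep pos;  python3 -m pendant '[[-0.8,[0,0,0],[0,0,-10]],[-0.8,[0,0,0],[0,0,-10]],[-0.8,[0,0,0],[0,0,-10]],[-0.8,[0,0,0],[0,0,-10]]]' | grep pos
python3 - <<'E'
from h import *
s=st();print(np.round(s['q'],3))
Rg=R.from_euler('z',-.12)*R.from_matrix(np.c_[[0,1,0],[1,0,0],[0,0,-1]])
rel([.634,.139,.018],Rg)
d=cam('side');t=cam('top')
for thr in (70,80,90,100,110):
    for n,D in(('s',d),('t',t)):
        try:q=fit(D,.634,.139,-.13,.006,.05,thr);print(n,thr,q)
        except Exception as e:print(e)
E
```

```text
clock: 55.22
tool_pos: [0.5515, -0.1995, 0.1274]
eef_rot: [1.0, 0.025, 0.0, -0.0]
contact_force: [-0.7, 2.6, 4.8]
opening: 0.793
finger_force: 4.0
tool_pos: [0.5509, -0.2001, 0.2065]
tool_pos: [0.5508, -0.2002, 0.2065]
t 56.73 p [ 0.5508 -0.2002  0.2065] axes z [[0.119, 0.993, -0.0], [0.993, -0.119, -0.001], [-0.001, -0.0, -1.0]] F [-0.5 -0.2 -0.5] op 0.901
[ 0.023  0.718  0.437  1.74  -0.408  0.775  0.542]
shift mm [346.8  42.4 188.3] [-0.  0.  0.]
s 70 (array([0.6551283 , 0.13613936, 0.6287113 ]), np.float64(0.5208432981345892), np.float64(1698.6875))
t 70 (array([ 0.62970988,  0.15174691, -0.08617284]), np.float64(0.7090368239543664), np.float64(3823.9375))
s 80 (array([ 0.634678  ,  0.15177593, -0.16635782]), np.float64(0.6512863534675615), np.float64(237.8125))
t 80 (array([ 0.62970988,  0.15174691, -0.08617284]), np.float64(0.7090368239543664), np.float64(3823.9375))
s 90 (array([ 0.63540369,  0.14837099, -0.12353486]), np.float64(0.674626581676339), np.float64(214.5625))
t 90 (array([ 0.62970988,  0.15174691, -0.08617284]), np.float64(0.6590308370044053), np.float64(3263.125))
s 100 (array([ 0.59784987,  0.22654154, -0.07142991]), np.float64(0.9486211596938241), np.float64(30.625))
t 100 (array([ 0.63401747,  0.13895803, -0.12827745]), np.float64(0.5336419590720185), np.float64(2376.125))
s 110 (array([ 0.60188452,  0.22690263, -0.06940676]), np.float64(0.9616035540511952), np.float64(22.6875))
t 110 (array([ 0.6394963 ,  0.13934499, -0.1323638 ]), np.float64(0.5175131110567648), np.float64(2300.0625))
```

```bash
python3 -m pendant '[[-0.8,[50,6,0],[0,0,0]],[-0.8,[50,6,0],[0,0,0]],[-0.8,[50,6,10],[0,0,0]],[-0.8,[50,6,20],[0,0,0]],[-0.8,[50,6,20],[0,0,0]],[-0.8,[50,6,20],[0,0,0]],[-0.8,[49.8,6.4,20],[0,0,0]],[-0.8,[0,0,0],[0,0,0]]]' | grep pos
python3 - <<'E'
from h import *
Rg=R.from_euler('z',-.12)*R.from_matrix(np.c_[[0,1,0],[1,0,0],[0,0,-1]])
rel([.634,.141,.0185],Rg)
d=cam('side')
for thr in (60,65,70,75,80,85,90):
  for sat in(.1,.15,.2):
    try:q=fit(d,.635,.142,-.13,.006,.05,thr,sat=sat);print(thr,sat,q)
    except Exception as e:print(e)
E
```

```text
tool_pos: [0.6353, 0.1489, 0.114]
shift mm [-8.2 -0.  95.5] [-0.2 -0.2  0. ]
60 0.1 (array([0.60277986, 0.08700134, 0.84410562]), np.float64(0.7144691603496127), np.float64(3017.625))
60 0.15 (array([0.60277986, 0.08700134, 0.84410562]), np.float64(0.7179854349071271), np.float64(3055.25))
60 0.2 (array([0.60277986, 0.08700134, 0.84410562]), np.float64(0.7202005236345923), np.float64(3079.4375))
65 0.1 (array([0.60277986, 0.08700134, 0.84410562]), np.float64(0.7144691603496127), np.float64(3017.625))
65 0.15 (array([0.60277986, 0.08700134, 0.84410562]), np.float64(0.7179854349071271), np.float64(3055.25))
65 0.2 (array([0.60277986, 0.08700134, 0.84410562]), np.float64(0.7202005236345923), np.float64(3079.4375))
70 0.1 (array([0.60277986, 0.08700134, 0.84410562]), np.float64(0.7144691603496127), np.float64(3017.625))
70 0.15 (array([0.60277986, 0.08700134, 0.84410562]), np.float64(0.7179854349071271), np.float64(3055.25))
70 0.2 (array([0.60277986, 0.08700134, 0.84410562]), np.float64(0.7202005236345923), np.float64(3079.4375))
75 0.1 (array([0.63209182, 0.0909038 , 0.78958231]), np.f
[... 529 characters left out ...]
), np.float64(0.4394637275867741), np.float64(1519.0))
85 0.1 (array([ 0.61656177,  0.16175416, -0.04658693]), np.float64(0.9582644226092032), np.float64(26.8125))
85 0.15 (array([0.64972794, 0.0966386 , 0.64065773]), np.float64(0.42168726033233916), np.float64(1466.625))
85 0.2 (array([0.64972794, 0.0966386 , 0.64065773]), np.float64(0.42168726033233916), np.float64(1466.625))
90 0.1 (array([ 0.61674519,  0.26793316, -0.14562178]), np.float64(0.968538028575552), np.float64(13.625))
90 0.15 (array([0.64906031, 0.09704592, 0.62756683]), np.float64(0.4130801505255418), np.float64(1443.25))
90 0.2 (array([0.64906031, 0.09704592, 0.62756683]), np.float64(0.4130801505255418), np.float64(1443.25))
```

```bash
python3 -m pendant '[[-0.8,[-3,0,15],[0,0,0]],[-0.8,[0,0,20],[0,0,0]],[-0.8,[0,0,15],[0,0,0]],[-0.8,[0,0,10],[0,0,0]],[-0.8,[0,0,10],[0,0,0]],[-0.8,[0,0,10],[0,0,0]],[-0.8,[0,0,10],[0,0,0]],[-0.8,[0,0,5],[0,0,0]]]';  python3 -m pendant '[[1,[0,0,0],[0,0,0]],[1,[0,0,0],[0,0,0]],[1,[0,0,0],[0,0,0]],[1,[0,0,0],[0,0,0]]]' 12
```

```text
clock: 58.88
tool_pos: [0.6358, 0.1392, 0.021]
eef_rot: [0.75, 0.662, -0.0, -0.0]
contact_force: [0.5, 0.1, -0.1]
opening: 0.901
finger_force: 0.0
clock: 59.38
tool_pos: [0.6362, 0.1392, 0.022]
eef_rot: [0.75, 0.662, 0.0, -0.0]
contact_force: [-0.9, 0.8, 0.6]
opening: 0.679
finger_force: 12.0
```

```bash
python3 -m pendant '[[1,[0,0,-30],[0,0,0]],[1,[0,0,-50],[0,0,0]],[1,[-20,0,-50],[0,0,0]],[1,[-30,0,-45],[0,0,0]],[1,[-30,0,-45],[0,0,-5]],[1,[0,0,0],[0,0,-4.8]],[1,[0,0,0],[0,0,0]]]' | grep -E 'pos|force|open'
python3 - <<'E'
from h import *
T=R.from_euler('z',.0499);Rg=T*R.from_matrix(np.c_[[0,1,0],[1,0,0],[0,0,-1]])
s=st();print(np.round(s['q'],3));rel([.5502,-.1994,.170],Rg)
E
```

```text
tool_pos: [0.6261, 0.0597, 0.2422]
contact_force: [0.2, 0.4, -1.7]
opening: 0.682
finger_force: 12.0
t 60.25 p [0.6261 0.0597 0.2422] axes z [[-0.045, 0.999, 0.001], [0.999, 0.045, 0.0], [0.0, 0.001, -1.0]] F [ 0.2  0.4 -1.7] op 0.682
[-0.42   0.734  0.476  1.57  -0.394  0.934  0.233]
shift mm [-255.5  -87.6   71.8] [ 0.  -0.1 -0.3]
```

```bash
python3 -m pendant '[[1,[-42.6,-14.6,0],[0,-0.1,-0.3]],[1,[-42.6,-14.6,0],[0,0,0]],[1,[-42.6,-14.6,0],[0,0,0]],[1,[-42.6,-14.6,0],[0,0,0]],[1,[-42.6,-14.6,0],[0,0,0]],[1,[-42.5,-14.6,0],[0,0,0]],[1,[0,0,30],[0,0,0]],[1,[0,0,27],[0,0,0]]]' | grep pos; python3 -m pendant '[[1,[0,0,0],[0,0,0]],[1,[0,0,0],[0,0,0]]]' | grep -E 'pos|force'
python3 - <<'E'
from h import *
T=R.from_euler('z',.0499);Rg=T*R.from_matrix(np.c_[[0,1,0],[1,0,0],[0,0,-1]])
rel([.5502,-.1994,.1712],Rg)
E
```

```text
tool_pos: [0.5514, -0.1997, 0.1835]
tool_pos: [0.5522, -0.1998, 0.1854]
contact_force: [0.9, 0.5, -0.9]
finger_force: 12.0
shift mm [ 0.5 -2.  14.2] [0.  0.1 0.1]
```

```bash
python3 -m pendant '[[1,[0.5,-2,6],[0,0,0.1]],[1,[0,0,5],[0,0,0]],[1,[0,0,2],[0,0,0]],[1,[0,0,0],[0,0,0]],[1,[0,0,0.7],[0,0,0]],[1,[0,0,0],[0,0,0]]]' | grep -E 'pos|contact'; python3 -m pendant '[[1,[0,0,0.7],[0,0,0]],[1,[0,0,0],[0,0,0]]]' | grep -E 'pos|contact'
```

```text
tool_pos: [0.5498, -0.1996, 0.1714]
contact_force: [0.4, 0.4, -1.5]
tool_pos: [0.5498, -0.1998, 0.171]
contact_force: [-2.1, 1.0, 3.4]
```

```bash
python3 -m pendant '[[-0.7,[0,0,0],[0,0,0]],[-0.7,[0,0,0],[0,0,0]],[-0.7,[0,0,0],[0,0,0]],[-0.7,[0,0,-25],[0,0,0]],[-0.7,[0,0,-30],[0,0,0]],[-1,[0,0,0],[0,0,10]],[-1,[0,0,0],[0,0,10]],[-1,[0,0,0],[0,0,10]]]' 4 >/dev/null;  python3 -m pendant '[[-1,[0,0,0],[0,0,10]],[-1,[0,0,0],[0,0,10]],[-1,[0,0,0],[0,0,10]],[-1,[0,0,0],[0,0,10]],[-1,[0,0,0],[0,0,10]],[-1,[0,0,0],[0,0,10]],[-1,[0,0,0],[0,0,0]]]' | grep -E 'pos|force'
python3 - <<'E'
from h import *
T=R.from_euler('z',.0499);Rg=T*R.from_matrix(np.c_[[1,0,0],[0,-1,0],[0,0,-1]])
s=st();print(np.round(s['q'],3));rel([.5511,-.1996,.177],Rg)
E
```

```text
tool_pos: [0.5498, -0.1993, 0.2253]
contact_force: [0.6, -0.2, -0.0]
finger_force: 0.0
t 64.38 p [ 0.5498 -0.1993  0.2253] axes z [[0.999, 0.052, -0.001], [0.052, -0.999, 0.002], [-0.001, -0.002, -1.0]] F [ 0.6 -0.2 -0. ] op 0.997
[-0.188  0.816  0.88   1.736 -0.75   0.963 -0.526]
shift mm [ 1.4  0.2 48.3] [0.1 0.1 0.1]
```

```bash
python3 -m pendant '[[-1,[1.4,0.2,25],[0.1,0.1,0]],[-1,[0,0,22],[0,0,0]],[-1,[0,0,0],[0,0,0]],[1,[0,0,0],[0,0,0]],[1,[0,0,0],[0,0,0]],[1,[0,0,0],[0,0,0]],[1,[0,0,0],[0,0,0]]]' 4; python3 -m pendant '[[-1,[0,0,0],[0,0,0]],[-1,[0,0,0],[0,0,0]],[-1,[0,0,-30],[0,0,0]],[-1,[0,0,-50],[0,0,0]],[-0.8,[0,0,0],[0,0,-10]],[-0.8,[0,0,0],[0,0,-10]],[-0.8,[0,0,0],[0,0,-10]],[-0.8,[0,0,0],[0,0,-10]]]' | grep pos;  python3 -m pendant '[[-0.8,[0,0,0],[0,0,-10]],[-0.8,[0,0,0],[0,0,-10]],[-0.8,[0,0,0],[0,0,-10]],[-0.8,[0,0,0],[0,0,-10]],[-0.8,[0,0,0],[0,0,-10]],[-0.8,[0,0,0],[0,0,-5]]]' | grep pos
python3 - <<'E'
from h import *
s=st();print(np.round(s['q'],3))
det('5')
Rg=R.from_euler('z',.125)*R.from_matrix(np.c_[[0,1,0],[1,0,0],[0,0,-1]])
rel([.4657,-.408,.0125],Rg)
E
```

```text
clock: 65.25
tool_pos: [0.5517, -0.1998, 0.1794]
eef_rot: [1.0, 0.025, 0.001, 0.0]
contact_force: [-0.2, 1.0, 4.1]
opening: 0.796
finger_force: 4.0
tool_pos: [0.5508, -0.1998, 0.2584]
tool_pos: [0.5508, -0.2, 0.2585]
t 67.0 p [ 0.5508 -0.2     0.2585] axes z [[-0.14, 0.99, 0.0], [0.99, 0.14, 0.001], [0.001, 0.0, -1.0]] F [0.3 0.7 0.6] op 0.902
[ 0.026  0.646  0.428  1.685 -0.331  0.882  0.73 ]
5 top [ 0.4628 -0.4156  0.147 ] 0.255
5 side [ 0.4667 -0.4116  0.1476] 0.076
shift mm [-194.5 -113.   245.8] [ 0.1 -0.   0.7]
```

```bash
python3 -m pendant '[[-0.8,[-39,-22.6,0],[0,0,0.7]],[-0.8,[-39,-22.6,0],[0,0,0]],[-0.8,[-39,-22.6,0],[0,0,0]],[-0.8,[-39,-22.6,30],[0,0,0]],[-0.8,[-38.5,-22.6,40],[0,0,0]],[-0.8,[0,0,40],[0,0,0]],[-0.8,[0,0,40],[0,0,0]],[-0.8,[0,0,0],[0,0,0]]]' | grep pos
python3 - <<'E'
from h import *
d=cam('side')
for thr in(95,105,115,125):
  for g in [(.467,-.407),(.467,-.412)]:
    q=fit(d,*g,.13,0,.05,thr,sat=.12);print(thr,q)
Rg=R.from_euler('z',.13)*R.from_matrix(np.c_[[0,1,0],[1,0,0],[0,0,-1]])
rel([.4657,-.408,.0125],Rg)
E
```

```text
tool_pos: [0.4622, -0.4053, 0.1056]
95 (array([ 0.46698082, -0.4106379 ,  0.15247345]), np.float64(0.11635156471397923), np.float64(1364.1875))
95 (array([ 0.46681948, -0.41137322,  0.16165793]), np.float64(0.11527704592436461), np.float64(1364.1875))
105 (array([ 0.46698082, -0.4106379 ,  0.15247345]), np.float64(0.11635156471397923), np.float64(1364.1875))
105 (array([ 0.46681948, -0.41137322,  0.16165793]), np.float64(0.11527704592436461), np.float64(1364.1875))
115 (array([ 0.46698082, -0.4106379 ,  0.15247345]), np.float64(0.11679689081413713), np.float64(1363.5))
115 (array([ 0.46681948, -0.41137322,  0.16165793]), np.float64(0.11572291354221553), np.float64(1363.5))
125 (array([ 0.46698082, -0.4106379 ,  0.15247345]), np.float64(0.11695882757783083), np.float64(1363.25))
125 (array([ 0.46681948, -0.41137322,  0.16165793]), np.float64(0.11588504722143411), np.float64(1363.25))
shift mm [-1.8  2.2 95.3] [-0.  -0.1 -0.3]
```

Position is good enough in x; the squeeze fixes y. Descend and grip.

```bash
python3 -m pendant '[[-0.8,[-2,2.2,25],[0,0,0]],[-0.8,[0,0,20],[0,0,0]],[-0.8,[0,0,10],[0,0,0]],[-0.8,[0,0,10],[0,0,0]],[-0.8,[0,0,10],[0,0,0]],[-0.8,[0,0,8],[0,0,0]],[-0.8,[0,0,6],[0,0,0]],[-0.8,[0,0,0],[0,0,0]]]';  python3 -m pendant '[[1,[0,0,0],[0,0,0]],[1,[0,0,0],[0,0,0]],[1,[0,0,0],[0,0,0]],[1,[0,0,0],[0,0,0]]]' 12
```

```text
clock: 69.15
tool_pos: [0.4664, -0.4084, 0.019]
eef_rot: [0.662, 0.75, 0.001, 0.0]
contact_force: [-0.6, 0.1, -0.2]
opening: 0.895
finger_force: 0.0
clock: 69.65
tool_pos: [0.4665, -0.4088, 0.0197]
eef_rot: [0.662, 0.75, 0.001, 0.001]
contact_force: [-0.9, -0.8, 1.9]
opening: 0.68
finger_force: 12.0
```

```bash
python3 -m pendant '[[1,[0,0,-30],[0,0,0]],[1,[0,0,-45],[0,0,0]],[1,[0,0,-45],[0,0,0]],[1,[0,0,-45],[0,0,0]],[1,[0,0,-45],[0,0,0]],[1,[0,0,-45],[0,0,0]],[1,[0,0,-20],[0,0,4.5]],[1,[0,0,0],[0,0,0]]]' | grep -E 'pos|force|open'
python3 - <<'E'
from h import *
T=R.from_euler('z',.0499);Rg=T*R.from_matrix(np.c_[[0,1,0],[1,0,0],[0,0,-1]])
s=st();print(np.round(s['q'],3));rel([.5502,-.1996,.2255],Rg)
E
```

```text
tool_pos: [0.4666, -0.4091, 0.2956]
contact_force: [0.9, 0.4, -2.2]
opening: 0.678
finger_force: 12.0
t 70.65 p [ 0.4666 -0.4091  0.2956] axes z [[-0.048, 0.999, -0.002], [0.999, 0.048, 0.004], [0.004, -0.001, -1.0]] F [ 0.9  0.4 -2.2] op 0.678
[ 0.405  0.656  0.446  1.531 -0.316  1.022  0.983]
shift mm [205.4  93.2  70.1] [ 0.2  0.1 -0.1]
```

```bash
python3 -m pendant '[[1,[41,18.6,0],[0.2,0.1,0]],[1,[41,18.6,0],[0,0,0]],[1,[41,18.6,0],[0,0,0]],[1,[41,18.6,0],[0,0,0]],[1,[41.4,18.8,0],[0,0,0]],[1,[0,0,0],[0,0,0]],[1,[0,0,30],[0,0,0]],[1,[0,0,25],[0,0,0]]]' | grep pos; python3 -m pendant '[[1,[0,0,0],[0,0,0]],[1,[0,0,0],[0,0,0]]]' | grep -E 'pos|force'
python3 - <<'E'
from h import *
T=R.from_euler('z',.0499);Rg=T*R.from_matrix(np.c_[[0,1,0],[1,0,0],[0,0,-1]])
rel([.5502,-.1996,.2255],Rg)
E
```

```text
tool_pos: [0.5482, -0.1996, 0.2376]
tool_pos: [0.5494, -0.2, 0.2399]
contact_force: [0.7, -0.0, -1.4]
finger_force: 12.0
shift mm [ 0.3  0.8 14.4] [-0.1 -0.1 -0.2]
```

```bash
python3 -m pendant '[[1,[0.3,0.8,6],[0,0,-0.2]],[1,[0,0,4],[0,0,0]],[1,[0,0,2.5],[0,0,0]],[1,[0,0,0],[0,0,0]],[1,[0,0,0.7],[0,0,0]],[1,[0,0,0],[0,0,0]]]' | grep -E 'pos|contact'; python3 -m pendant '[[1,[0,0,0.7],[0,0,0]],[1,[0,0,0],[0,0,0]]]' | grep -E 'pos|contact';python3 -m pendant '[[1,[0,0,0.7],[0,0,0]],[1,[0,0,0],[0,0,0]]]' | grep -E 'pos|contact'
```

```text
tool_pos: [0.5503, -0.1987, 0.2265]
contact_force: [-0.2, 0.9, -1.7]
tool_pos: [0.5503, -0.1987, 0.2257]
contact_force: [-0.3, -1.1, -1.3]
tool_pos: [0.5503, -0.1988, 0.2251]
contact_force: [-0.6, -0.7, -1.6]
```

```bash
python3 -m pendant '[[1,[0,0,0.7],[0,0,0]],[1,[0,0,0],[0,0,0]]]' | grep -E 'pos|contact';python3 -m pendant '[[1,[0,0,0.5],[0,0,0]],[1,[0,0,0],[0,0,0]]]' | grep -E 'pos|contact'
```

```text
tool_pos: [0.5503, -0.199, 0.2248]
contact_force: [-1.2, -0.3, 3.6]
tool_pos: [0.5503, -0.1991, 0.2247]
contact_force: [-0.9, 0.8, 7.5]
```

```bash
python3 -m pendant '[[-0.7,[0,0,0],[0,0,0]],[-0.7,[0,0,0],[0,0,0]],[-0.7,[0,0,0],[0,0,0]],[-0.7,[0,0,-25],[0,0,0]],[-0.7,[0,0,-25],[0,0,0]],[-1,[0,0,0],[0,0,10]],[-1,[0,0,0],[0,0,10]],[-1,[0,0,0],[0,0,10]]]' 4 >/dev/null;  python3 -m pendant '[[-1,[0,0,0],[0,0,10]],[-1,[0,0,0],[0,0,10]],[-1,[0,0,0],[0,0,10]],[-1,[0,0,0],[0,0,10]],[-1,[0,0,0],[0,0,10]],[-1,[0,0,0],[0,0,10]],[-1,[0,0,0],[0,0,0]]]' | grep -E 'pos|force'
python3 - <<'E'
from h import *
T=R.from_euler('z',.0499);Rg=T*R.from_matrix(np.c_[[1,0,0],[0,-1,0],[0,0,-1]])
s=st();print(np.round(s['q'],3));rel([.5513,-.1997,.228],Rg)
E
```

```text
tool_pos: [0.5504, -0.1986, 0.2734]
contact_force: [0.5, -0.7, 0.0]
finger_force: 0.0
t 75.53 p [ 0.5504 -0.1986  0.2734] axes z [[0.999, 0.052, -0.003], [0.052, -0.999, -0.002], [-0.003, 0.001, -1.0]] F [ 0.5 -0.7  0. ] op 1.001
[-0.209  0.765  0.926  1.675 -0.686  1.063 -0.581]
shift mm [ 0.9  1.2 45.4] [-0.1  0.2  0.1]
```

Squeeze, release, then back away and take the last look.

```bash
python3 -m pendant '[[-1,[0.9,1.2,25],[-0.1,0.2,0]],[-1,[0,0,20],[0,0,0]],[-1,[0,0,0],[0,0,0]],[1,[0,0,0],[0,0,0]],[1,[0,0,0],[0,0,0]],[1,[0,0,0],[0,0,0]],[1,[0,0,0],[0,0,0]]]' 4; python3 -m pendant '[[-1,[0,0,0],[0,0,0]],[-1,[0,0,0],[0,0,0]],[-1,[0,0,-30],[0,0,0]],[-1,[0,0,-45],[0,0,0]],[-1,[-50,0,-20],[0,0,0]],[-1,[-40,20,0],[0,0,0]],[-1,[-40,20,0],[0,0,0]],[-1,[0,0,0],[0,0,0]]]' | grep -E 'pos|contact'
python3 - <<'E'
from h import *
d=cam('side');t=cam('top')
a=cv2.resize(d['img'][60:360,190:450,::-1],(520,600));b=cv2.resize(t['img'][170:470,160:440,::-1],(280,300))
b=cv2.copyMakeBorder(b,0,300,0,0,cv2.BORDER_CONSTANT)
cv2.imwrite('pics/final.png',cv2.hconcat([a,b]))
E
```

```text
clock: 76.4
tool_pos: [0.5518, -0.2008, 0.2298]
eef_rot: [1.0, 0.025, 0.002, 0.001]
contact_force: [0.9, -1.3, 4.5]
opening: 0.794
finger_force: 4.0
tool_pos: [0.4202, -0.2477, 0.3241]
contact_force: [0.6, -0.1, -0.0]
```

View pics/final.png

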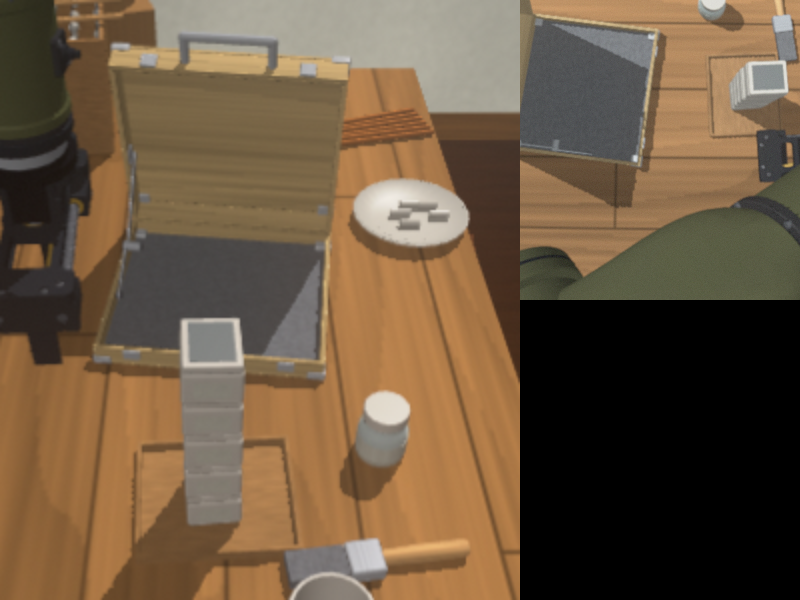

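The picture shows one straight five-tub column in the middle of the tray, the case empty with its lid up, and the pot, brush and jar undisturbed.

```bash
python3 -c "
from plant import r
print(r.finish_job())"
```

```text
the job is handed in; nothing more can be done
None
```

The job is handed in: the case lid is up with its stay locked, all five tub lids are pressed home, and the tubs stand in one straight column in the middle of the tray.

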